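# Unload the tube furnace with the hook rod

### The arm

A 6-joint arm with a two-finger parallel gripper is mounted at the origin on a cart in front of the work surface, level with it; the furniture and walls round the work are solid. World frame = base frame: x ahead of the robot, y to its left, z up, the work surface at z = 0. Lengths are in m, angles in degrees, forces in N, time in s.
With the tool pointing down it reaches from about 0.35 to 0.85 m from the base axis. Payload 8.1 kg.
Tool frame: the origin (TCP) lies midway between the tips of the shut fingers; the grasp point (between the pads) lies 19 mm behind it (arm.grasp_offset is the distance from the TCP to the grasp point, in m); x points along the fingers, y is the direction in which the jaws open and shut, and the axes are right-handed (so a half turn about x gives the same grasp; the last joint's range is limited). The gripper opens to 85 mm and grips with 20 to 120 N. Pads are 22 mm wide; open, the fingers measure 114 mm over their backs; the gripper's body (76 mm by 85 mm) begins 54 mm behind the grasp point. The pads swing forward as they close: fully open they stand 13 mm farther back than shut.
Start: joints at [64.664, 7.471, 85.268, -0, 87.261, -4.893], TCP at [0.21, 0.562, 0.231] pointing down, gripper open.
Joint ranges: [-169.43, 169.43], [-51.17, 129.36], [1.28, 143.12], [-76.62, 256.62], [0, 156.53], [-152.29, 152.29]. Speed limits (degrees/s): [136.94, 136.94, 159.86, 180, 180, 180].

### API

Orientations are given as a 3x3 rotation matrix whose columns are the frame's x, y, z axes.
In Python, from bench import arm gives the robot as it stands. The module is installed in compiled form; this text tells all that it offers.
- The arm moves only by the tool jog_arm, never from a script. Its argument "commands" is a list that holds one entry, the list of rows, each a list of 7 numbers: the finger opening in m, from 0 to 0.0854, then the shift along the world's x, y, z in m, then the turn, a rotation vector about the world's x, y, z in degrees. In form: [[[fingers, tx, ty, tz, wx, wy, wz], ...]]. A call has 1 to 20 rows; each row is the pose to reach, as a shift and turn from the pose commanded when the call began; what a row does not reach only later rows make up. A row lasts 1/12 s, in which the tool goes at most 41.7 mm and 7.16 degrees, less where a joint would pass 70% of its speed; a pose out of reach is approached as far as the arm can. A call with a gripper value outside its range is refused whole. The fingers move at their own pace and stop on an object; "grip_force" is the grip in N (left out, the last holds). Time passes only in rows, so rows that repeat a pose let the fingers close. It gives the time, the measured TCP pose, the force and the opening at its end, in the units of the state.
- arm.observe(): the state, without advancing time (a new reading comes with each control period).
- arm.grab_frame(name): name is "scene" or "side" or "wrist"; returns a dict with "color" (400x640x3 uint8, blue, green, red), "depth" (400x640 float32, m along the optical axis (not along the pixel's ray), 0 where there is no reading), "fx", "fy", "cx", "cy" (pixels), "R" (3x3) and "t" (3): a world point X has camera coordinates R X + t. Camera axes: x right, y down, z forward; pixel columns grow to the right and rows downward; lengths in m; the calibration is good to about 2 mm. A picture is of the moment at which its call begins.
- arm.hand_in(): hands the job in, once; it reports no verdict.
The state is a dict: "t": time; "joint_pos": joint angles; "qd": joint speeds; "joint_torque": joint torques, N m; "tcp_pos": TCP position; "eef_rot": TCP orientation; "wrist_force": force on the tool from outside, world axes, zero at the start; "wrist_torque": the same for the moment, N m; "finger_gap": opening from 0.0 (shut) to 1.0 (fully open).
Only numpy, scipy, OpenCV 4.12 (cv2) and the standard library are available. Lean on these libraries where they do the work, as an engineer would, in place of code of your own. Each camera call takes 0.05 s, during which the arm holds its last target. There are 200 camera calls.

### The job

Switch the furnace off first by turning its knob fully anticlockwise to the stop. Then, with the hook, draw every ceramic boat by its ring out of its bore onto the apron, and set the boats upright on the flat refractory board; the ceramic is brittle, so pull gently, never squeeze it with more than 40 N a finger, never reach in for it with the fingers, and set it down without dropping, pressing or tipping it. Finish with the hook laid flat on the bench, off the board and apron, and leave the bottles, dish, timer and marker where they are.

Things in the scene. Friction and masses are not known exactly. Their poses are not given: they have to be found in the camera images.
- furnace: bench tube furnace with three level bores side by side, grey casing 171 mm deep (x), 260 wide (y), 84 high, fixed. Origin: on the bench under the middle of the mouth face; +x points into the bores, y across, bores at y = +80, 0, -80 mm. The bore floors, 12 mm above the bench, go on at that height as a flat steel apron 140 mm out (-x) from the mouths
- bore_left (a point): middle of the mouth of the y = +80 mm bore, on its floor, 12 mm above the bench. Bore 72 mm wide, 46 high, 155 deep; rails 8 mm high on its floor leave the boat a 42 mm wide lane. The boat's ring starts 35 to 55 mm inside the mouth. A 24 mm wide sight slot in the roof, from 85 mm inwards, shows the boat from above
- bore_mid (a point): middle of the mouth of the middle bore, on its floor, 12 mm above the bench. Bore 72 mm wide, 46 high, 155 deep; rails 8 mm high on its floor leave the boat a 42 mm wide lane. The boat's ring starts 35 to 55 mm inside the mouth. A 24 mm wide sight slot in the roof, from 85 mm inwards, shows the boat from above
- bore_right (a point): middle of the mouth of the y = -80 mm bore, on its floor, 12 mm above the bench. Bore 72 mm wide, 46 high, 155 deep; rails 8 mm high on its floor leave the boat a 42 mm wide lane. The boat's ring starts 35 to 55 mm inside the mouth. A 24 mm wide sight slot in the roof, from 85 mm inwards, shows the boat from above
- knob (a joint): temperature knob on the furnace's roof, upright axis: 0 = off = fully anticlockwise seen from above (end stop); grows clockwise, up to 4 rad; starts at 1.0 to 2.6 rad; stiff friction about 0.04 N m, stays where left. 'Off' counts below 0.12 rad
- knob_grip (a point): on the knob's axis at the height to grip. The grip is a bar that points along the furnace's x when the knob reads 0 and turns with it; 46 mm long, 14 mm wide, upright sides 32 mm high; its top is 7 mm above this point, the furnace roof 37 mm below
- boat_a: brittle white ceramic boat, open trough 72 mm long (x), 34 wide (y), 26 high, walls 4 mm, about 120 g; starts in the y = +80 mm bore, ring towards the mouth, or is absent. Origin: centre of the trough's underside, z up. A steel wire ring stands upright at its -x end (102 mm overall). At most 40 N on a finger; sliding it takes under 2 N
- boat_b: brittle white ceramic boat, open trough 72 mm long (x), 34 wide (y), 26 high, walls 4 mm, about 120 g; starts in the middle bore, ring towards the mouth, or is absent. Origin: centre of the trough's underside, z up. A steel wire ring stands upright at its -x end (102 mm overall). At most 40 N on a finger; sliding it takes under 2 N
- boat_c: brittle white ceramic boat, open trough 72 mm long (x), 34 wide (y), 26 high, walls 4 mm, about 120 g; starts in the y = -80 mm bore, ring towards the mouth, or is absent. Origin: centre of the trough's underside, z up. A steel wire ring stands upright at its -x end (102 mm overall). At most 40 N on a finger; sliding it takes under 2 N
- boat_a_ring (a point): centre of this boat's wire ring: 51.5 mm from the boat's origin along its -x, 16 mm above its underside. Ring of 4.4 mm wire, 19 mm clear opening, lying in the boat's x-z plane, so a pin enters it along y
- boat_b_ring (a point): centre of this boat's wire ring: 51.5 mm from the boat's origin along its -x, 16 mm above its underside. Ring of 4.4 mm wire, 19 mm clear opening, lying in the boat's x-z plane, so a pin enters it along y
- boat_c_ring (a point): centre of this boat's wire ring: 51.5 mm from the boat's origin along its -x, 16 mm above its underside. Ring of 4.4 mm wire, 19 mm clear opening, lying in the boat's x-z plane, so a pin enters it along y
- hook: hook tool, about 120 g, lying flat on the bench. Black handle 80 mm long (x), 24 mm wide (y), 22 mm high; origin at the centre of the handle's underside, z up. A 6 mm steel rod runs from the handle along +x, 11 mm above the underside, to 130 mm from the origin; there a 6 mm pin turns off sideways to +y, level, with a 7 mm ball centred 18 mm from the rod's axis (end at 21.5 mm)
- hook_tip (a point): middle of the hook's pin, where a ring should hang: in the hook's frame x 130, y 8.5, z 11 mm
- board: flat rough refractory board 130 mm (x) x 220 mm (y) x 10 mm, fixed; origin: centre of its underside, z up. The boats go on its top; three fit side by side 70 mm apart along y. Just beyond it to the right stands the tall white centrifuge (nearest corner about x 0.55, y -0.1 m in the world): keep the arm clear of it
- bottle_brown: small brown bottle, 49 x 101 mm, bystander
- bottle_clear: clear bottle, 56 x 110 mm, bystander
- petri_dish: petri dish, 62 x 16 mm, bystander
- timer: bench timer, 66 x 62 x 17 mm, bystander
- marker: marker pen 116 mm long, bystander
Things that resemble listed ones, but are neither listed nor needed, are in the scene too. What is shaped like the boat_b but yellow is not meant.

How it is judged (in metres and radians):
On the way, in this order (a step that is already met when the one before it is completed fails the run):
1. the knob is turned off (below 0.12 rad) before any boat is drawn (value of joint knob below 0.12 rad), for 0.2 s.
2. every boat present is drawn out of its bore (centre at least 40 mm in front of the mouth face) (x of each of boat_a, boat_b, boat_c in the frame of furnace below -0.04 m), for 0.2 s.
At the end, for the whole second after the job is handed in: The knob reads below 0.12 rad; every boat present stands upright (within 0.1 rad) and at rest on the board, its centre at least 5 mm inside the board's edges; the hook lies flat and at rest on the bench itself (value of joint knob below 0.12 rad and x of boat_a in the frame of board between -0.06 and 0.06 m and y of boat_a in the frame of board between -0.105 and 0.105 m and z of boat_a in the frame of board between 0.006 and 0.016 m and angle between each of boat_a, boat_b, boat_c, hook's own z axis and vertical below 0.1 rad and linear speed of each of boat_a, boat_b, boat_c, hook below 0.03 m/s and x of boat_b in the frame of board between -0.06 and 0.06 m and y of boat_b in the frame of board between -0.105 and 0.105 m and z of boat_b in the frame of board between 0.006 and 0.016 m and x of boat_c in the frame of board between -0.06 and 0.06 m and y of boat_c in the frame of board between -0.105 and 0.105 m and z of boat_c in the frame of board between 0.006 and 0.016 m and height (world z) of hook below 0.007 m); the robot touches nothing.
It fails at once if a boat squeezed between the fingers with clearly more than 40 N a finger (100 N over both) (contact force between the fingers and boat_a above 100 N or contact force between the fingers and boat_b above 100 N or contact force between the fingers and boat_c above 100 N).
It fails at once if a boat tipped by more than 35 degrees (angle between any of boat_a, boat_b, boat_c's own z axis and vertical above 0.61 rad).
It fails at once if the hook yanks or rams a boat with more than 15 N, or a boat is dropped or pressed on the board with more than 35 N ((contact force between hook and boat_a above 15 N or contact force between boat_a and board above 35 N) or (contact force between hook and boat_b above 15 N or contact force between boat_b and board above 35 N) or (contact force between hook and boat_c above 15 N or contact force between boat_c and board above 35 N)).
It fails at once if the fingers touch a boat that is still in its bore (boat's centre inside the mouth) ((x of boat_a in the frame of furnace above 0 m and z of boat_a in the frame of furnace below 0.05 m and contact force between the fingers and boat_a above 0.5 N) or (x of boat_b in the frame of furnace above 0 m and z of boat_b in the frame of furnace below 0.05 m and contact force between the fingers and boat_b above 0.5 N) or (x of boat_c in the frame of furnace above 0 m and z of boat_c in the frame of furnace below 0.05 m and contact force between the fingers and boat_c above 0.5 N)).
It fails at once if a bystander moved by more than 30 mm (distance of any of bottle_brown, bottle_clear, petri_dish, timer, marker from where it was at the start of the episode above 0.03 m).
Of boat_a, boat_b, boat_c only 2 to 3 are there at a start; the rules pass over those that are not, and their reading is None.
At some moment in a run one of hook, boat_a, boat_b, boat_c may be knocked a few centimetres aside while the robot is not near it.
It also fails if it takes over 210 s, if anything falls off the work surface, if the arm or the gripper's body presses on something with over 40 N, if the wrist force passes 120 N, or if a joint passes its speed limit or range.

## Working session

There is one attempt and no reset: what is moved stays moved. The work goes in short steps, Python scripts to look and compute and a tool call to move; the robot and the scene stay as the last step left them, time stands still between calls to the robot, and variables do not carry over. Pictures are saved under pics/ and viewed, about 12 in all and at most 16, crops included, and the job is handed in when it is done.

Besides the shell and the picture viewer there is one more tool, called after "Call:" as name(argument=value, ...) on one line, values as JSON. jog_arm: Moves the arm, as the interface text tells. Its arguments: {"type":"object","properties":{"commands":{"type":"array","items":{"type":"array","items":{"type":"array","items":{"type":"number"}}}},"grip_force":{"type":"number"}},"required":["commands"]}

```bash
mkdir -p pics
cat > h.py <<'E'
import numpy as np, cv2
from bench import arm
def grab(n):
    return arm.grab_frame(n)
def pts(f):
    d=f["depth"]; v,u=np.mgrid[0:d.shape[0],0:d.shape[1]]
    c=np.stack([(u-f["cx"])/f["fx"]*d,(v-f["cy"])/f["fy"]*d,d],-1)
    w=(c-f["t"])@f["R"]   # R^T (c-t)
    w[d==0]=np.nan
    return w
def proj(f,X):
    c=f["R"]@np.array(X)+f["t"]; return c[0]/c[2]*f["fx"]+f["cx"],c[1]/c[2]*f["fy"]+f["cy"]
E
python3 - <<'E'
from h import *
s=arm.observe();print(s)
for n in("scene","side"):
    f=grab(n);np.savez("%s0.npz"%n,**f);cv2.imwrite("pics/%s0.png"%n,f["color"]);print(n,-f["R"].T@f["t"],f["fx"])
E
```

```text
{'t': 0.0, 'joint_pos': array([ 6.46656557e+01,  7.51388095e+00,  8.53315993e+01,  6.61883682e-04,
        8.72628763e+01, -4.89232039e+00]), 'qd': array([ 0.02991685, -0.03221525, -0.05462928, -0.0232087 ,  0.03503529,
       -0.05484756]), 'joint_torque': array([ 1.09252476e-03, -5.69419527e+01, -5.00542867e+01, -4.03195872e-04,
        1.54509838e-02,  2.23633413e-05]), 'tcp_pos': array([0.20927727, 0.56170753, 0.23023501]), 'eef_rot': array([[-8.19663187e-04,  3.49259164e-01,  9.37025808e-01],
       [-1.70435779e-03,  9.37024274e-01, -3.49260083e-01],
       [-9.99998212e-01, -1.88330287e-03, -1.72781726e-04]]), 'wrist_force': array([ 0.36134924,  1.08814905, -0.02125244]), 'wrist_torque': array([-0.01021316, -0.01414969, -0.05906806]), 'finger_gap': 1.0023317972952173}
scene [-0.10733543  0.8324919   0.53438588] 385.79776189279346
side [0.14920787 1.09059921 0.89600744] 486.0275380555571
```

View pics/scene0.png

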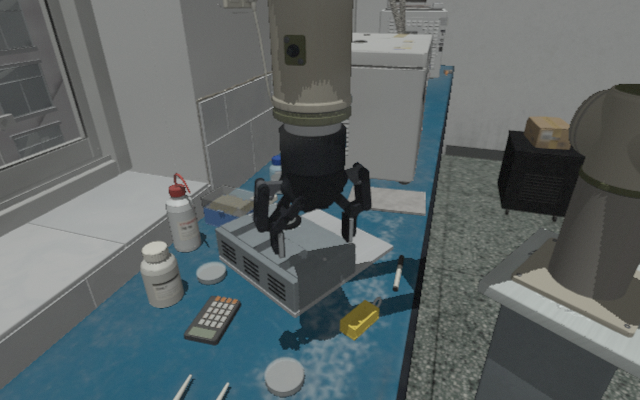

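View pics/side0.png

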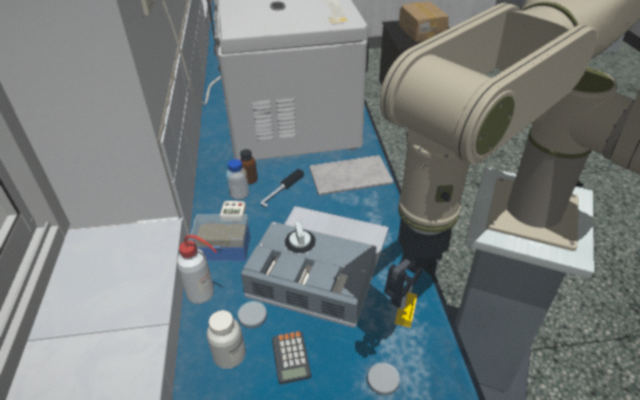

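The side view shows the furnace (320,270) with its knob at (299,235), apron on the far side, hook at (283,188), board at (350,175), and a yellow decoy at (406,310). Next I'll measure.

Run:
```python
from h import *
f=dict(np.load("side0.npz"));w=pts(f);np.set_printoptions(precision=4,suppress=True)
z=w[...,2]
u0,u1,v0,v1=230,400,200,330
def comp(zlo,zhi,box):
    m=np.zeros(z.shape,np.uint8);u0,u1,v0,v1=box
    m[v0:v1,u0:u1]=((z>zlo)&(z<zhi))[v0:v1,u0:u1]
    n,l,s,c=cv2.connectedComponentsWithStats(m);i=1+np.argmax(s[1:,4]);return w[l==i]
def rect(p,name):
    r=cv2.minAreaRect((p[:,:2]*1000).astype(np.float32));print(name,r,len(p),np.median(p[:,2]));print(cv2.boxPoints(r)/1000)
rect(comp(.079,.089,(230,400,200,330)),"roof")
rect(comp(.006,.018,(230,400,200,330)),"apron")
rect(comp(.005,.016,(300,400,150,200)),"board")
rect(comp(.010,.03,(255,310,165,210)),"hook")
p=comp(.09,.14,(280,320,215,255));rect(p,"knob");print(p[:,2].max())
p=p[p[:,2]>.112];rect(p,"knobtop");print(p[:,2].max())
im=f["color"][140:340,220:420];cv2.imwrite("pics/s1.png",cv2.resize(im,None,fx=3.0,fy=3.0,interpolation=cv2.INTER_CUBIC))
```

```text
roof ((456.8777160644531, 438.700927734375), (260.8205871582031, 176.23558044433594), 3.2246291637420654) 5689 0.08431455393304889
[[0.3217 0.5193]
 [0.3316 0.3434]
 [0.592  0.3581]
 [0.5821 0.534 ]]
apron ((466.6737060546875, 281.40325927734375), (261.31634521484375, 138.4920654296875), 3.085852861404419) 2036 0.012387913347010155
[[0.3325 0.3435]
 [0.3399 0.2052]
 [0.6009 0.2193]
 [0.5934 0.3576]]
board ((507.2072448730469, 28.414810180664062), (224.5203094482422, 140.77301025390625), 35.22382736206055) 2163 0.010446828406734401
[[ 0.3749  0.0212]
 [ 0.4561 -0.0938]
 [ 0.6395  0.0357]
 [ 0.5583  0.1507]]
hook ((663.8546752929688, 163.771240234375), (172.6211700439453, 30.2041072845459), 76.50277709960938) 275 0.01968506531591079
[[0.629  0.0834]
 [0.6584 0.0763]
 [0.6987 0.2442]
 [0.6693 0.2512]]
knob ((499.46826171875, 400.92352294921875), (68.83940887451172, 66.16336822509766), 86.82353210449219) 479 0.09853344707966978
[[0.4645 0.3684]
 [0.5306 0.3647]
 [0.5344 0.4335]
 [0.4683 0.4371]]
0.1330408841032812
knobtop ((499.5685729980469, 400.2633972167969), (13.883647918701172, 48.29583740234375), 34.086448669433594) 121 0.12733640641093502
[[0.4803 0.4164]
 [0.5074 0.3764]
 [0.5189 0.3842]
 [0.4918 0.4242]]
0.1330408841032812
```

View pics/s1.png

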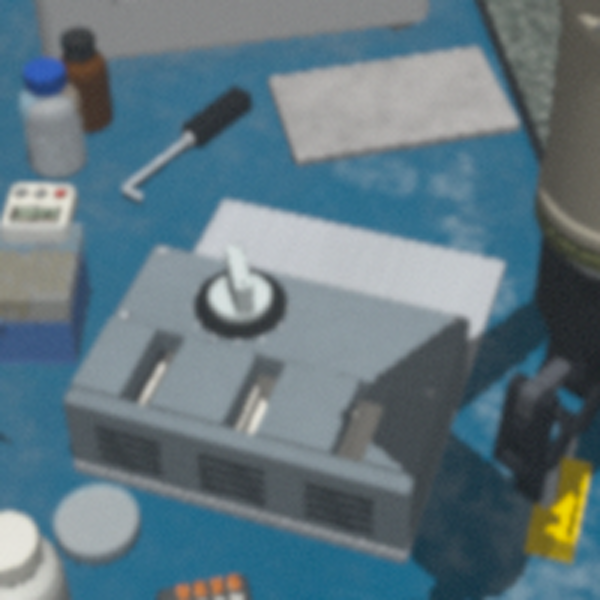

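The furnace +x axis points to about world +y (93°), so bore a is nearest the robot. The knob bar lies at about 124°, which reads roughly 2.6 rad. The hook's pin turns towards -x. The hook and board are the only ones of their kind. I'll move above the knob and look from there.

Call:
jog_arm(commands=[[[0.06,0.29,-0.1615,0,0,0,-35.5],[0.06,0.29,-0.1615,0,0,0,-35.5],[0.06,0.29,-0.1615,0,0,0,-35.5],[0.06,0.29,-0.1615,0,0,0,-35.5],[0.06,0.29,-0.1615,0,0,0,-35.5],[0.06,0.29,-0.1615,0,0,0,-35.5],[0.06,0.29,-0.1615,0,0,0,-35.5],[0.06,0.29,-0.1615,0,0,0,-35.5],[0.06,0.29,-0.1615,0,0,0,-35.5],[0.06,0.29,-0.1615,0,0,0,-35.5],[0.06,0.29,-0.1615,0,0,0,-35.5],[0.06,0.29,-0.1615,0,0,0,-35.5]]], grip_force=40)

```text
t: 1.1
tcp_pos: [0.4985, 0.4014, 0.231]
eef_rot: [[-0.001, 0.828, 0.561], [-0.0, 0.561, -0.828], [-1.0, -0.001, -0.0]]
wrist_force: [-0.3, 0.5, 0.1]
finger_gap: 0.703
```

Run:
```python
from h import *
np.set_printoptions(precision=4,suppress=True)
f=grab("wrist");cv2.imwrite("pics/w0.png",f["color"]);np.savez("w0.npz",**f)
w=pts(f);z=w[...,2];m=(z>.115)&(z<.14)&(np.hypot(w[...,0]-.4995,w[...,1]-.4)<.035)
p=w[m];print(len(p),cv2.minAreaRect((p[:,:2]*1000).astype(np.float32)),np.percentile(p[:,2],[5,50,95]))
print("cam",-f["R"].T@f["t"],f["R"][2])
g=grab("scene");w=pts(g)
print(arm.observe()["tcp_pos"])
f=dict(np.load("side0.npz"));w=pts(f)
o=np.array([.463,.3505]);ex=np.array([-.0547,.9985]);ey=np.array([-.9985,-.0547])
for n,y in(("a",.08),("b",0),("c",-.08)):
    X=w[...,:2]-o;fx=X@ex;fy=X@ey
    m=(abs(fy-y)<.03)&(fx>.05)&(fx<.17)&(w[...,2]<.07)&(w[...,2]>0)
    print(n,m.sum(),np.c_[fx[m],fy[m],w[...,2][m]][::max(1,m.sum()//12)])
```

```text
1101 ((498.2646179199219, 400.1103820800781), (13.494867324829102, 44.69814682006836), 34.281036376953125) [0.1253 0.1282 0.1295]
cam [0.4577 0.4614 0.3743] [ 0.1576 -0.2346 -0.9592]
[0.4983 0.4017 0.2313]
a 220 [[0.0866 0.0725 0.07  ]
 [0.0872 0.0751 0.0615]
 [0.0759 0.0648 0.0378]
 [0.0597 0.0791 0.0211]
 [0.0644 0.0734 0.0171]
 [0.0724 0.0663 0.0166]
 [0.0948 0.0638 0.0347]
 [0.0791 0.0756 0.0172]
 [0.0853 0.0704 0.0154]
 [0.1061 0.0675 0.032 ]
 [0.1417 0.0699 0.0689]
 [0.0999 0.0727 0.0158]
 [0.1037 0.0739 0.0139]]
b 193 [[ 0.0864 -0.0099  0.0696]
 [ 0.0867 -0.0053  0.0614]
 [ 0.0623 -0.0232  0.0211]
 [ 0.0666 -0.0064  0.0284]
 [ 0.0729 -0.0141  0.0256]
 [ 0.0878 -0.0155  0.0346]
 [ 0.1226 -0.0103  0.069 ]
 [ 0.0815 -0.0111  0.0185]
 [ 0.1003 -0.0133  0.0321]
 [ 0.129  -0.0106  0.0593]
 [ 0.0962 -0.0106  0.0178]
 [ 0.1161 -0.0121  0.0332]
 [ 0.108  -0.0085  0.018 ]]
c 166 [[ 0.087  -0.0903  0.0686]
 [ 0.0873 -0.0805  0.0656]
 [ 0.0984 -0.0904  0.0671]
 [ 0.0764 -0.0897  0.0404]
 [ 0.0686 -0.1052  0.0194]
 [ 0.1135 -0.0912  0.066 ]
 [ 0.0926 -0.0929  0.0392]
 [ 0.1177 -0.0899  0.0609]
 [ 0.1009 -0.0919  0.0382]
 [ 0.1265 -0.0909  0.06  ]
 [ 0.1109 -0.0899  0.0396]
 [ 0.106  -0.1065  0.0207]
 [ 0.1104 -0.0911  0.028 ]]
```

View pics/w0.png

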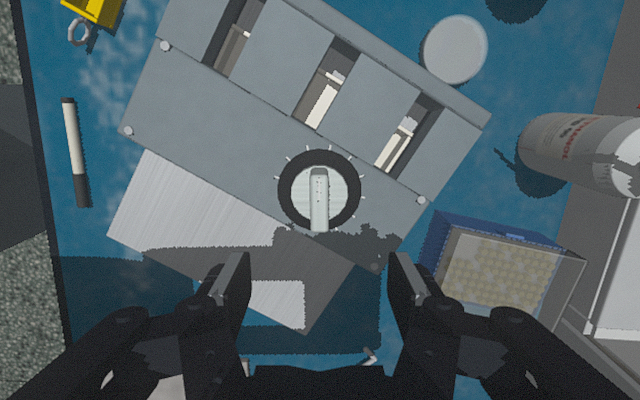

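The knob bar is confirmed at 124°, centred at (0.499, 0.400). White boats show in slots b (320,100) and c (395,145), and slot a (235,45) looks empty. Next: descend, close and turn the knob.

Call:
jog_arm(commands=[[[0.05,-0.001,0,-0.04,0,0,0],[0.05,-0.001,0,-0.08,0,0,0],[0.05,-0.001,0,-0.11,0,0,0],[0.05,-0.001,0,-0.126,0,0,0],[0.05,-0.001,0,-0.126,0,0,0],[0.01,-0.001,0,-0.126,0,0,0],[0.01,-0.001,0,-0.126,0,0,0],[0.01,-0.001,0,-0.126,0,0,0],[0.01,-0.001,0,-0.126,0,0,0],[0.01,-0.001,0,-0.126,0,0,0],[0.01,-0.001,0,-0.126,0,0,0],[0.01,-0.001,0,-0.126,0,0,0]]], grip_force=50)

```text
t: 2.2
tcp_pos: [0.4988, 0.4015, 0.1085]
eef_rot: [[0.001, 0.828, 0.56], [0.001, 0.56, -0.828], [-1.0, 0.002, -0.0]]
wrist_force: [-6.6, -3.0, 7.7]
finger_gap: 0.151
```

Call:
jog_arm(commands=[[[0.01,0,0,0.001,0,0,7],[0.01,0,0,0.002,0,0,14],[0.01,0,0,0.002,0,0,21],[0.01,0,0,0.002,0,0,28],[0.01,0,0,0.002,0,0,35],[0.01,0,0,0.002,0,0,42],[0.01,0,0,0.002,0,0,49],[0.01,0,0,0.002,0,0,56],[0.01,0,0,0.002,0,0,63],[0.01,0,0,0.002,0,0,70],[0.01,0,0,0.002,0,0,77],[0.01,0,0,0.002,0,0,84],[0.01,0,0,0.002,0,0,91],[0.01,0,0,0.002,0,0,98],[0.01,0,0,0.002,0,0,105],[0.01,0,0,0.002,0,0,112],[0.01,0,0,0.002,0,0,119],[0.01,0,0,0.002,0,0,126],[0.01,0,0,0.002,0,0,133],[0.01,0,0,0.002,0,0,138]]])

```text
t: 3.87
tcp_pos: [0.4994, 0.397, 0.1085]
eef_rot: [[0.0, -0.991, 0.133], [-0.006, 0.133, 0.991], [-1.0, -0.001, -0.006]]
wrist_force: [-0.2, -18.3, 2.9]
finger_gap: 0.147
```

Call:
jog_arm(commands=[[[0.01,0,0,0,0,0,3],[0.01,0,0,0,0,0,6],[0.01,0,0,0,0,0,9],[0.01,0,0,0,0,0,11],[0.01,0,0,0,0,0,12],[0.01,0,0,0,0,0,12]]])

```text
t: 4.37
tcp_pos: [0.4998, 0.397, 0.1085]
eef_rot: [[0.001, -0.998, -0.07], [-0.006, -0.07, 0.998], [-1.0, -0.001, -0.006]]
wrist_force: [1.2, -16.7, 2.1]
finger_gap: 0.154
```

Run:
```python
from h import *
s=arm.observe();print(s["joint_pos"],s["wrist_torque"],s["wrist_force"],np.degrees(np.arctan2(s["eef_rot"][1,1],s["eef_rot"][0,1])))
```

```text
[  34.02745474   18.2858733    85.89167661   -0.30739386   75.95845973
 -149.90075448] [-3.07356664  0.05735751 -0.42308462] [  1.17757165 -16.69395081   2.08053167] -175.9967651254076
```

Call:
jog_arm(commands=[[[0.045,0,0,0,0,0,0],[0.045,0,0,0,0,0,0],[0.045,0,0,0,0,0,0],[0.045,0,0,0.04,0,0,0],[0.045,0,0,0.08,0,0,0],[0.045,0,0,0.12,0,0,0],[0.045,0,0,0.13,0,0,0],[0.045,0,0,0.13,0,0,0]]])

```text
t: 5.03
tcp_pos: [0.501, 0.403, 0.245]
eef_rot: [[0.01, -0.997, -0.071], [0.007, -0.071, 0.997], [-1.0, -0.01, 0.006]]
wrist_force: [0.5, 0.4, 0.3]
finger_gap: 0.524
```

Run:
```python
from h import *
f=grab("wrist");np.savez("w1.npz",**f)
w=pts(f);z=w[...,2];m=(z>.115)&(z<.14)&(np.hypot(w[...,0]-.4995,w[...,1]-.4)<.035)
p=w[m];print(len(p),cv2.minAreaRect((p[:,:2]*1000).astype(np.float32)),np.percentile(p[:,2],[5,50,95]))
m=(z>.079)&(z<.089)
n,l,s,c=cv2.connectedComponentsWithStats(m.astype(np.uint8));i=1+np.argmax(s[1:,4]);p=w[l==i]
r=cv2.minAreaRect((p[:,:2]*1000).astype(np.float32));print(r,cv2.boxPoints(r))
cv2.imwrite("pics/w1.png",f["color"])
```

```text
1050 ((499.60504150390625, 398.6673278808594), (13.942547798156738, 44.906246185302734), 3.8014864921569824) [0.12523666 0.12827118 0.12960132]
((457.2940979003906, 438.080078125), (260.7014465332031, 170.78732299804688), 3.4058713912963867) [[322.1005  515.579  ]
 [332.24673 345.0933 ]
 [592.4877  360.58118]
 [582.34143 531.0669 ]]
```

View pics/w1.png

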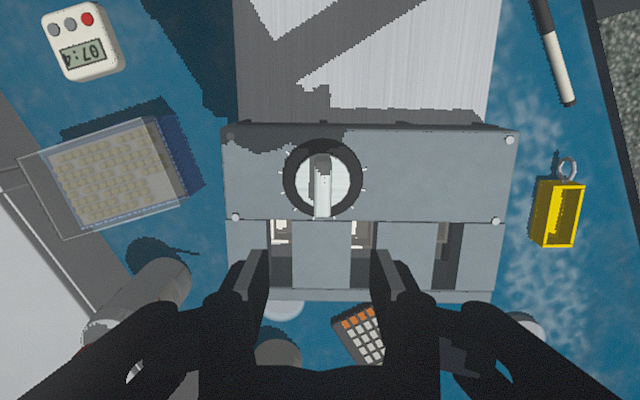

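The knob is off: its bar lies at 93.8° and the furnace axis at 93.4°. Now I'll tilt the wrist camera to look into the bores.

Run:
```python
from scipy.spatial.transform import Rotation as Ro
import numpy as np
a=Ro.from_rotvec(np.radians(35)*np.array([.966,-.259,0]))*Ro.from_euler('z',-19,degrees=True)
print(np.degrees(a.as_rotvec()), np.array([.42,.245,.13])-np.array([.499,.4005,.237]))
```

```text
[ 34.99857283  -3.37547466 -18.40318497] [-0.079  -0.1555 -0.107 ]
```

Call:
jog_arm(commands=[[[0.045,-0.04,-0.08,-0.02,17.5,-1.7,-9.2],[0.045,-0.04,-0.08,-0.02,17.5,-1.7,-9.2],[0.045,-0.04,-0.08,-0.02,17.5,-1.7,-9.2],[0.045,-0.079,-0.1555,-0.107,35,-3.4,-18.4],[0.045,-0.079,-0.1555,-0.107,35,-3.4,-18.4],[0.045,-0.079,-0.1555,-0.107,35,-3.4,-18.4],[0.045,-0.079,-0.1555,-0.107,35,-3.4,-18.4],[0.045,-0.079,-0.1555,-0.107,35,-3.4,-18.4],[0.045,-0.079,-0.1555,-0.107,35,-3.4,-18.4],[0.045,-0.079,-0.1555,-0.107,35,-3.4,-18.4]]])

```text
t: 5.92
tcp_pos: [0.3607, 0.3374, 0.1754]
eef_rot: [[0.176, -0.951, 0.256], [0.506, 0.31, 0.805], [-0.845, -0.013, 0.535]]
wrist_force: [0.3, -0.6, 0.0]
finger_gap: 0.53
```

```bash
cat >> h.py <<'E'
O=np.array([.4624,.3528]);EX=np.array([-.0594,.9982]);EY=np.array([-.9982,-.0594])
def furn(w):
    X=w[...,:2]-O; return np.stack([X@EX,X@EY,w[...,2]],-1)
E
python3 - <<'E'
from h import *
np.set_printoptions(precision=4,suppress=True)
print(arm.observe()["joint_pos"])
f=grab("wrist");np.savez("w2.npz",**f);cv2.imwrite("pics/w2.png",f["color"])
F=furn(pts(f))
# mouth edges check: front face points
m=(abs(F[...,0])<.004)&(F[...,2]>.06)&(F[...,2]<.08);print("face",m.sum(),F[m].min(0),F[m].max(0))
for n,y in(("a",.08),("b",0),("c",-.08)):
    m=(abs(F[...,1]-y)<.012)&(F[...,0]>.015)&(F[...,0]<.09)&(F[...,2]>.0165)&(F[...,2]<.05)
    q=F[m];print(n,m.sum())
    if len(q):print(np.percentile(q,[0,5,50,95,100],axis=0))
    ring=q[q[:,0]<(np.percentile(q[:,0],2)+.03)] if len(q) else q
    for k in q[::max(1,len(q)//14)]:print("   ",k)
E
```

```text
[  18.4673  -34.633   132.6573   28.1881   63.7745 -152.2347]
face 6024 [-0.004  -0.2338  0.06  ] [0.004  0.1302 0.08  ]
a 0
b 0
c 0
```

View pics/w2.png

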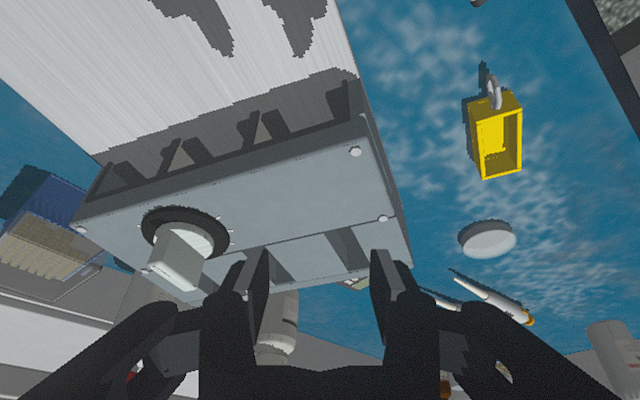

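The view is blocked: j6 hit its limit at this yaw, so the pose wasn't reached. I'll back out to the upright pose, then look from the flipped yaw.

Call:
jog_arm(commands=[[[0.045,0.04,0.02,0.107,-35,3.4,18.4],[0.045,0.04,0.02,0.107,-35,3.4,18.4],[0.045,0.04,0.02,0.107,-35,3.4,18.4],[0.045,0.04,0.02,0.107,-35,3.4,18.4],[0.045,0.04,0.02,0.107,-35,3.4,18.4],[0.045,0.04,0.02,0.107,-35,3.4,18.4],[0.045,0.04,0.02,0.107,-35,3.4,18.4],[0.045,0.04,0.02,0.107,-35,3.4,18.4]]])

```text
t: 6.63
tcp_pos: [0.4015, 0.359, 0.2817]
eef_rot: [[0.041, -0.999, -0.032], [-0.044, -0.034, 0.998], [-0.998, -0.039, -0.045]]
wrist_force: [-0.4, 0.2, 0.1]
finger_gap: 0.526
```

Run:
```python
from h import *
np.set_printoptions(precision=4,suppress=True)
s=arm.observe();print(s["joint_pos"],np.degrees(np.arctan2(s["eef_rot"][1,1],s["eef_rot"][0,1])))
for k in("w0","w1"):
    F=furn(pts(dict(np.load(k+".npz"))))
    for n,y in(("a",.08),("b",0),("c",-.08)):
        m=(abs(F[...,1]-y)<.03)&(F[...,0]>.07)&(F[...,0]<.155)&(F[...,2]>.0)&(F[...,2]<.06)
        q=F[m];print(k,n,m.sum(),np.histogram(q[:,2],np.arange(.008,.062,.004))[0])
        r=q[(q[:,2]>.034)&(q[:,2]<.043)]
        if len(r):print("  rim",r.min(0),np.median(r,0),r.max(0))
        r=q[(q[:,2]>.010)&(q[:,2]<.0185)]
        if len(r):print("  floor",r.min(0),np.median(r,0),r.max(0))
```

```text
[  38.6792   -2.972    90.8238   -3.438    91.8879 -143.3557] -178.03483294267394
w0 a 1761 [105 533 396 198  60  56  56 319   5   0   0   0  33]
  rim [0.084  0.0802 0.0341] [0.1104 0.0936 0.0383] [0.1259 0.097  0.0404]
  floor [0.0824 0.0852 0.0104] [0.1317 0.0916 0.0136] [0.1548 0.1024 0.0185]
w0 b 2152 [ 146  744 1011   18   15   16   18  165    5    0    0    0   14]
  rim [ 0.0845 -0.0114  0.0342] [0.1308 0.0048 0.0383] [0.1338 0.0137 0.0403]
  floor [ 0.0822 -0.0126  0.0104] [0.1178 0.0007 0.0161] [0.155  0.0149 0.0184]
w0 c 1475 [ 98 419 360 158  43  42  50 262   1   0   0   0  42]
  rim [ 0.084  -0.0947  0.034 ] [ 0.1118 -0.0913  0.0382] [ 0.1283 -0.0777  0.0403]
  floor [ 0.0825 -0.1004  0.0105] [ 0.1329 -0.0891  0.0138] [ 0.1549 -0.0823  0.0185]
w1 a 657 [ 18  88  66 179  32  38  42 127   7  11   7   5  37]
  rim [0.1012 0.0848 0.034 ] [0.1187 0.0927 0.0381] [0.155  0.1005 0.0426]
  floor [0.1088 0.092  0.0113] [0.145  0.0981 0.0132] [0.155  0.1061 0.0184]
w1 b 882 [ 28 186 250  36  49  46  43 157  23  12  11  18  23]
  rim [ 0.1012 -0.0074  0.0341] [0.1291 0.0095 0.0383] [0.155  0.0152 0.0429]
  floor [ 0.1083 -0.0057  0.0106] [0.1253 0.0046 0.0161] [0.155  0.0193 0.0185]
w1 c 942 [ 48 260 187  50  37  51  37 178  14  18  10  21  31]
  rim [ 0.1004 -0.0953  0.0342] [ 0.124  -0.089   0.0382] [ 0.155  -0.0724  0.0424]
  floor [ 0.1083 -0.0988  0.0109] [ 0.1403 -0.0846  0.0137] [ 0.1549 -0.0741  0.0185]
```

Boats are present in all three bores. In the furnace frame, ring x is about 38 (a), 46 (b) and 41 (c) mm, and y about 80, -2 and -78 mm. Next I'll go above the hook with the yaw unwound.

```bash
cat >> h.py <<'E'
from scipy.spatial.transform import Rotation as Ro
def down(yaw):
    a=np.radians(yaw);x=np.array([0,0,-1.]);y=np.array([np.cos(a),np.sin(a),0]);return Ro.from_matrix(np.c_[x,y,np.cross(x,y)])
def turn(yaw):
    return np.degrees((down(yaw)*Ro.from_matrix(arm.observe()["eef_rot"]).inv()).as_rotvec())
E
python3 - <<'E'
from h import *
print(turn(100),turn(45),np.array([.655,.115,.22])-arm.observe()["tcp_pos"])
E
```

```text
[  3.75525309   0.13065515 -81.88733108] [   3.99438581   -1.90585184 -136.86274267] [ 0.25348402 -0.24401424 -0.06174986]
```

Call:
jog_arm(commands=[[[0.06,0.12,-0.12,0,3.8,0.1,-81.9],[0.06,0.12,-0.12,0,3.8,0.1,-81.9],[0.06,0.12,-0.12,0,3.8,0.1,-81.9],[0.06,0.12,-0.12,0,3.8,0.1,-81.9],[0.06,0.12,-0.12,0,3.8,0.1,-81.9],[0.06,0.12,-0.12,0,3.8,0.1,-81.9],[0.06,0.253,-0.244,-0.062,4,-1.9,-136.9],[0.06,0.253,-0.244,-0.062,4,-1.9,-136.9],[0.06,0.253,-0.244,-0.062,4,-1.9,-136.9],[0.06,0.253,-0.244,-0.062,4,-1.9,-136.9],[0.06,0.253,-0.244,-0.062,4,-1.9,-136.9],[0.06,0.253,-0.244,-0.062,4,-1.9,-136.9],[0.06,0.253,-0.244,-0.062,4,-1.9,-136.9],[0.06,0.253,-0.244,-0.062,4,-1.9,-136.9],[0.06,0.253,-0.244,-0.062,4,-1.9,-136.9],[0.06,0.253,-0.244,-0.062,4,-1.9,-136.9],[0.06,0.253,-0.244,-0.062,4,-1.9,-136.9],[0.06,0.253,-0.244,-0.062,4,-1.9,-136.9],[0.06,0.253,-0.244,-0.062,4,-1.9,-136.9],[0.06,0.253,-0.244,-0.062,4,-1.9,-136.9]]])

```text
t: 8.3
tcp_pos: [0.6546, 0.1123, 0.2216]
eef_rot: [[0.001, 0.715, 0.699], [0.001, 0.699, -0.715], [-1.0, 0.001, -0.0]]
wrist_force: [-0.8, -0.2, -0.5]
finger_gap: 0.705
```

Call:
jog_arm(commands=[[[0.06,0,0,0,0,0,-58.5],[0.06,0,0,0,0,0,-58.5],[0.06,0,0,0,0,0,-58.5],[0.06,0,0,0,0,0,-58.5],[0.06,0,0,0,0,0,-58.5],[0.06,0,0,0,0,0,-58.5],[0.06,0,0,0,0,0,-58.5],[0.06,0,0,0,0,0,-58.5],[0.06,0,0,0,0,0,-58.5],[0.06,0,0,0,0,0,-58.5],[0.06,0,0,0,0,0,-58.5]]])

```text
t: 9.22
tcp_pos: [0.6545, 0.113, 0.2213]
eef_rot: [[-0.001, 0.973, -0.231], [0.001, -0.231, -0.973], [-1.0, -0.001, -0.001]]
wrist_force: [0.4, 0.8, 0.8]
finger_gap: 0.705
```

Run:
```python
from h import *
np.set_printoptions(precision=4,suppress=True)
s=arm.observe();print(s["tcp_pos"],s["joint_pos"],turn(-13.5))
f=grab("wrist");cv2.imwrite("pics/w3.png",f["color"])
w=pts(f);z=w[...,2];c=f["color"].astype(int)
m=(z>.004)&(z<.04)&(w[...,0]>.60)&(w[...,0]<.74)&(w[...,1]>.05)&(w[...,1]<.28)
n,l,st,ce=cv2.connectedComponentsWithStats(m.astype(np.uint8))
for i in np.argsort(-st[1:,4])[:3]+1:
    p=w[l==i];r=cv2.minAreaRect((p[:,:2]*1000).astype(np.float32));print(st[i],r,cv2.boxPoints(r),np.percentile(p[:,2],[5,50,95]))
p=w[m&(z>.018)];r=cv2.minAreaRect((p[:,:2]*1000).astype(np.float32));print("handle",len(p),r,cv2.boxPoints(r))
```

```text
[0.6545 0.113  0.2213] [ 5.3424 17.6598 74.6325  0.0611 87.7541 18.7194] [-0.0565 -0.0518 -0.1206]
[ 302   25   31  183 2674] ((664.7241821289062, 163.6307373046875), (173.55160522460938, 27.273578643798828), 77.3392105102539) [[632.3995  81.9538]
 [659.01    75.976 ]
 [697.0488 245.3077]
 [670.4384 251.2855]] [0.013  0.0217 0.0234]
[276 203  34  36 528] ((613.7916870117188, 69.92689514160156), (27.43174934387207, 39.720314025878906), 0.024411074817180634) [[600.0673  89.7812]
 [600.0843  50.0609]
 [627.5161  50.0726]
 [627.4991  89.7929]] [0.0059 0.0104 0.0117]
[364   0   9   2  13] ((734.7167358398438, 258.28717041015625), (0.9916261434555054, 7.485489845275879), 78.8001708984375) [[730.949  258.5278]
 [738.2919 257.0739]
 [738.4845 258.0466]
 [731.1416 259.5005]] [0.0041 0.0058 0.0075]
handle 1834 ((655.380859375, 120.9367904663086), (86.82730102539062, 23.92356300354004), 74.30439758300781) [[632.1205  82.3779]
 [655.152   75.9059]
 [678.6412 159.4957]
 [655.6097 165.9676]]
```

View pics/w3.png

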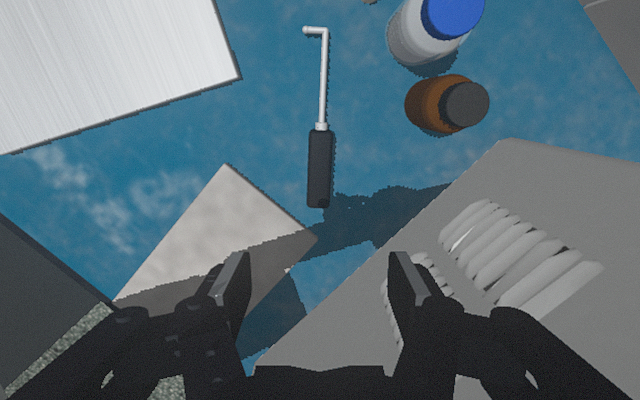

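Run:
```python
from h import *
np.set_printoptions(precision=4,suppress=True)
f=grab("wrist");w=pts(f);z=w[...,2]
m=np.zeros(z.shape,bool);m[38:200,300:340]=True
m&=(z>.006)&(z<.03)
p=w[m]
rod=p[(p[:,1]>.165)&(p[:,1]<.232)];h=p[(p[:,1]<.155)&(p[:,2]>.019)]
for q in(rod,h):
    l=cv2.fitLine(q[:,:2].astype(np.float32),cv2.DIST_HUBER,0,.001,.001).ravel();print(len(q),np.degrees(np.arctan2(l[1],l[0])),l[2:],np.median(q[:,2]))
m=(z>.03)&(w[...,0]>.5)&(w[...,1]<.08);m[240:]=False
q=w[m];print(q.max(0),q[np.argmax(q[:,1])],np.percentile(q,[1,50,99],axis=0))
```

```text
479 74.0932 [0.6776 0.1995] 0.014019777240287476
1583 73.58517 [0.6559 0.1223] 0.022324258850358696
[0.797  0.08   0.1909] [0.795 0.08  0.184] [[0.7262 0.0369 0.0317]
 [0.7744 0.072  0.109 ]
 [0.7947 0.0798 0.1825]]
```

Call:
jog_arm(commands=[[[0.06,0,0.005,-0.04,0,0,-2.5],[0.06,0,0.005,-0.08,0,0,-2.5],[0.06,0,0.005,-0.12,0,0,-2.5],[0.06,0,0.005,-0.15,0,0,-2.5],[0.06,0,0.005,-0.17,0,0,-2.5],[0.06,0,0.005,-0.17,0,0,-2.5],[0.06,0,0.005,-0.17,0,0,-2.5],[0.06,0,0.005,-0.17,0,0,-2.5]]], grip_force=60)

```text
t: 9.98
tcp_pos: [0.6559, 0.1186, 0.0533]
eef_rot: [[0.001, 0.961, -0.277], [0.001, -0.277, -0.961], [-1.0, 0.001, -0.001]]
wrist_force: [0.4, -0.1, 1.4]
finger_gap: 0.703
```

Call:
jog_arm(commands=[[[0.06,-0.001,0,-0.02,0,0,0],[0.06,-0.0015,0,-0.04,0,0,0],[0.06,-0.0015,0,-0.049,0,0,0],[0.06,-0.0015,0,-0.049,0,0,0],[0.06,-0.0015,0,-0.049,0,0,0],[0.015,-0.0015,0,-0.049,0,0,0],[0.015,-0.0015,0,-0.049,0,0,0],[0.015,-0.0015,0,-0.049,0,0,0],[0.015,-0.0015,0,-0.049,0,0,0],[0.015,-0.0015,0,-0.049,0,0,0],[0.015,-0.0015,0,-0.049,0,0,0],[0.015,-0.0015,0,-0.049,0,0,0]]])

```text
t: 10.98
tcp_pos: [0.6544, 0.1186, 0.0041]
eef_rot: [[0.002, 0.961, -0.278], [0.001, -0.278, -0.961], [-1.0, 0.001, -0.001]]
wrist_force: [0.6, -1.0, 7.1]
finger_gap: 0.261
```

Call:
jog_arm(commands=[[[0.015,0,0,0.03,0,0,0],[0.015,0,0,0.07,0,0,0],[0.015,0,0,0.11,0,0,0],[0.015,-0.04,0.01,0.11,0,0,4],[0.015,-0.08,0.024,0.11,0,0,8],[0.015,-0.12,0.036,0.11,0,0,12],[0.015,-0.16,0.048,0.11,0,0,16],[0.015,-0.2,0.06,0.11,0,0,19.4],[0.015,-0.22,0.067,0.11,0,0,19.4],[0.015,-0.236,0.071,0.11,0,0,19.4],[0.015,-0.236,0.071,0.11,0,0,19.4],[0.015,-0.236,0.071,0.11,0,0,19.4],[0.015,-0.236,0.071,0.11,0,0,19.4]]])

```text
t: 12.07
tcp_pos: [0.4177, 0.1894, 0.1126]
eef_rot: [[-0.0, 0.998, 0.057], [0.0, 0.057, -0.998], [-1.0, -0.0, -0.0]]
wrist_force: [1.0, -0.3, -1.1]
finger_gap: 0.266
```

Run:
```python
from h import *
np.set_printoptions(precision=4,suppress=True)
s=arm.observe();print(s["tcp_pos"],turn(3.4),s["finger_gap"])
f=grab("wrist");cv2.imwrite("pics/w4.png",f["color"]);np.savez("w4.npz",**f)
w=pts(f);F=furn(w)
T=s["tcp_pos"];R=s["eef_rot"]
q=(w-T)@R   # tool frame: x down, y jaw, z
# rod forward is -tool z
m=(q[...,2]<-.045)&(q[...,2]>-.15)&(abs(q[...,1])<.045)&(q[...,0]<.02)&(q[...,0]>-.04)
p=q[m];print(m.sum(),p.min(0),p.max(0))
rod=p[(-p[:,2]>.055)&(-p[:,2]<.12)]
l=cv2.fitLine(np.c_[-rod[:,2],rod[:,1]].astype(np.float32),cv2.DIST_HUBER,0,.001,.001).ravel();print("rod yaw off",np.degrees(np.arctan(l[1]/l[0])),l)
l=cv2.fitLine(np.c_[-rod[:,2],rod[:,0]].astype(np.float32),cv2.DIST_HUBER,0,.001,.001).ravel();print("rod pitch",np.degrees(np.arctan(l[1]/l[0])),l)
tip=p[-p[:,2]>.12];print("tip",np.percentile(tip,[2,50,98],axis=0))
```

```text
[0.4177 0.1894 0.1126] [-0.0138 -0.0157  0.1286] 0.2656595176073876
2928 [-0.0142 -0.0063 -0.1055] [-0.0026  0.0051 -0.045 ]
rod yaw off 0.18228753 [ 1.      0.0032  0.084  -0.0005]
rod pitch 0.050503045 [ 1.      0.0009  0.0814 -0.0099]Traceback (most recent call last):
  File "<stdin>", line 14, in <module>
    return _quantile_unchecked(
        a, q, axis, out, overwrite_input, method, keepdims, weights)
    return _ureduce(a,
                    func=_quantile_ureduce_func,
    ...<5 lines>...
                    overwrite_input=overwrite_input,
                    method=method)
    r = func(a, **kwargs)
    result = _quantile(arr,
                       quantiles=q,
    ...<2 lines>...
                       out=out,
                       weights=wgt)
    slices_having_nans = np.isnan(arr[-1, ...])
                                  ~~~^^^^^^^^^
IndexError: index -1 is out of bounds for axis 0 with size 0
```

View pics/w4.png

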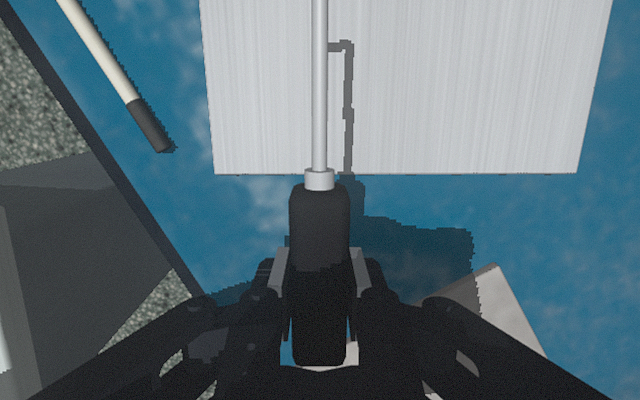

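Run:
```python
from h import *
np.set_printoptions(precision=4,suppress=True)
f=dict(np.load("w4.npz"));w=pts(f);F=furn(w);T=np.array([.4177,.1894,.1126]);R=down(3.4).as_matrix();q=(w-T)@R
a=(F[...,2]>.008)&(F[...,2]<.018)&(F[...,0]>-.16)&(F[...,0]<0)&(abs(F[...,1])<.15)
n,l,st,_=cv2.connectedComponentsWithStats(a.astype(np.uint8))
p=np.vstack([F[l==i] for i in range(1,n) if st[i,4]>1500]);print("apron",len(p),np.percentile(p,[.3,50,99.7],axis=0))
m=(q[...,0]<-.012)&(q[...,0]>-.04)&(abs(q[...,1])<.014)&(q[...,2]<0)&(q[...,2]>-.06)
p=q[m];print("handle",np.percentile(p,[.5,50,99.5],axis=0))
m=(q[...,0]<-.0155)&(q[...,0]>-.022)&(abs(q[...,1])<.013)&(q[...,2]<.01)
p=q[m];print("handle",np.percentile(p,[.5,50,99.5],axis=0))
```

```text
apron 64345 [[-0.1385 -0.1278  0.0106]
 [-0.0779 -0.0048  0.0126]
 [-0.0286  0.1292  0.0145]]
handle [[-0.0391 -0.0137 -0.0456]
 [-0.0184 -0.0003 -0.0188]
 [-0.0122  0.0137 -0.0003]]
handle [[-0.0207 -0.012  -0.0386]
 [-0.0184 -0.0004 -0.0159]
 [-0.0157  0.0113  0.0097]]
```

Call:
jog_arm(commands=[[[0.015,0.001,0,-0.03,0,0,0],[0.015,0.001,0,-0.06,0,0,0],[0.015,0.001,0,-0.08,0,0,0],[0.015,0.001,0,-0.0915,0,0,0],[0.015,0.001,0,-0.0915,0,0,0],[0.015,0.001,0,-0.0915,0,0,0],[0.015,0.001,0,-0.0915,0,0,0]]])

```text
t: 12.7
tcp_pos: [0.4192, 0.1894, 0.0216]
eef_rot: [[-0.0, 0.998, 0.056], [0.0, 0.056, -0.998], [-1.0, -0.0, -0.0]]
wrist_force: [-0.7, -0.4, -1.1]
finger_gap: 0.265
```

Call:
jog_arm(commands=[[[0.015,-0.0006,0.01,0,0,0,0],[0.015,-0.0012,0.02,0,0,0,0],[0.015,-0.0018,0.03,0,0,0,0],[0.015,-0.0024,0.04,0,0,0,0],[0.015,-0.003,0.05,0,0,0,0],[0.015,-0.0036,0.06,0,0,0,0],[0.015,-0.004,0.066,0,0,0,0],[0.015,-0.0042,0.07,0,0,0,0],[0.015,-0.0042,0.07,0,0,0,0],[0.015,-0.0042,0.07,0,0,0,0]]])

```text
t: 13.53
tcp_pos: [0.4136, 0.2595, 0.0205]
eef_rot: [[-0.002, 0.998, 0.058], [-0.0, 0.058, -0.998], [-1.0, -0.002, 0.0]]
wrist_force: [0.1, -0.2, -1.3]
finger_gap: 0.266
```

```bash
cat >> h.py <<'E'
def st():
    s=arm.observe();print("t %.2f F"%s["t"],furn(s["tcp_pos"]).round(4),"pin",(furn(s["tcp_pos"])+[.13,.0085,.007]).round(4),"force F",np.round([s["wrist_force"][:2]@EX,s["wrist_force"][:2]@EY,s["wrist_force"][2]],2),"gap",round(s["finger_gap"]*85.4,1),"trq",s["wrist_torque"].round(2))
E
python3 -c "
from h import *
st()"
```

```text
t 13.53 F [-0.0903  0.0542  0.0205] pin [0.0397 0.0627 0.0275] force F [-0.21 -0.1  -1.26] gap 22.7 trq [-0.02  0.02  0.01]
```

Call:
jog_arm(commands=[[[0.015,-0.005,-0.0003,0,0,0,0],[0.015,-0.009,-0.0005,0,0,0,0],[0.015,-0.013,-0.0008,0,0,0,0],[0.015,-0.0175,-0.001,0,0,0,0],[0.015,-0.0175,-0.001,0,0,0,0],[0.015,-0.0175,-0.001,0,0,0,0],[0.015,-0.0175,-0.001,0,0,0,0]]])

```text
t: 14.12
tcp_pos: [0.3964, 0.2584, 0.0208]
eef_rot: [[-0.001, 0.998, 0.057], [0.0, 0.057, -0.998], [-1.0, -0.001, -0.0]]
wrist_force: [0.0, -0.2, -1.0]
finger_gap: 0.262
```

```bash
python3 -c "
from h import *
st()"
```

```text
t 14.12 F [-0.0903  0.0715  0.0208] pin [0.0397 0.08   0.0278] force F [-0.2  -0.03 -0.96] gap 22.4 trq [ 0.  0. -0.]
```

Call:
jog_arm(commands=[[[0.015,0.0001,-0.002,0,0,0,0],[0.015,0.0003,-0.005,0,0,0,0],[0.015,0.0005,-0.008,0,0,0,0],[0.015,0.0007,-0.012,0,0,0,0],[0.015,0.001,-0.016,0,0,0,0],[0.015,0.0012,-0.02,0,0,0,0],[0.015,0.0015,-0.025,0,0,0,0],[0.015,0.0018,-0.03,0,0,0,0],[0.015,0.0021,-0.035,0,0,0,0],[0.015,0.0024,-0.04,0,0,0,0]]])

```text
t: 14.95
tcp_pos: [0.3987, 0.2178, 0.0207]
eef_rot: [[-0.002, 0.998, 0.057], [0.0, 0.057, -0.998], [-1.0, -0.002, -0.0]]
wrist_force: [-0.7, 0.8, -2.2]
finger_gap: 0.265
```

```bash
python3 -c "
from h import *
st()
f=grab('wrist');cv2.imwrite('pics/w5.png',f['color'])"
```

```text
t 14.95 F [-0.1309  0.0716  0.0207] pin [-0.0009  0.0801  0.0277] force F [ 0.88  0.63 -2.15] gap 22.7 trq [ 0.09 -0.02 -0.04]
```

View pics/w5.png

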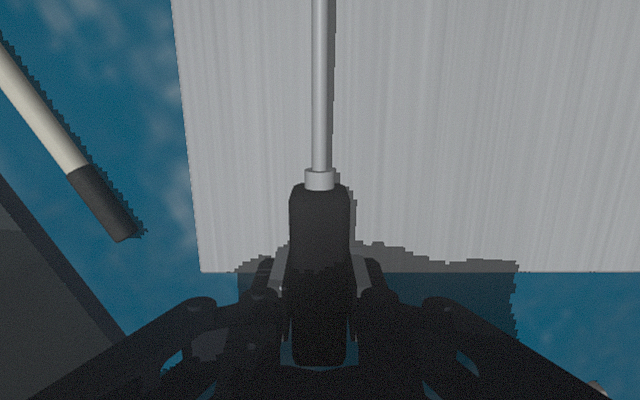

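Call:
jog_arm(commands=[[[0.015,0.0004,-0.006,0,0,0,0],[0.015,0.0007,-0.012,0,0,0,0],[0.015,0.001,-0.018,0,0,0,0],[0.015,0.0014,-0.024,0,0,0,0],[0.015,0.0018,-0.03,0,0,0,0],[0.015,0.0021,-0.036,0,0,0,0],[0.015,0.0025,-0.042,0,0,0,0],[0.015,0.0029,-0.048,0,0,0,0],[0.015,0.0032,-0.054,0,0,0,0],[0.015,0.0036,-0.06,0,0,0,0],[0.015,0.0039,-0.066,0,0,0,0],[0.015,0.0043,-0.072,0,0,0,0],[0.015,0.0046,-0.078,0,0,0,0],[0.015,0.005,-0.084,0,0,0,0],[0.015,0.0054,-0.09,0,0,0,0],[0.015,0.0057,-0.096,0,0,0,0],[0.015,0.0061,-0.102,0,0,0,0],[0.015,0.0064,-0.107,0,0,0,0],[0.015,0.0065,-0.11,0,0,0,0],[0.015,0.0065,-0.11,0,0,0,0]]])

```text
t: 16.67
tcp_pos: [0.4052, 0.1077, 0.0206]
eef_rot: [[-0.002, 0.998, 0.056], [-0.0, 0.056, -0.998], [-1.0, -0.002, 0.0]]
wrist_force: [0.6, -0.2, -1.3]
finger_gap: 0.261
```

Run:
```python
from h import *
np.set_printoptions(precision=4,suppress=True)
st()
f=grab('side')
F=furn(pts(f));m=(F[...,0]<-.0)&(F[...,0]>-.14)&(F[...,1]>.05)&(F[...,1]<.11)&(F[...,2]>.016)&(F[...,2]<.042)
print(m.sum(),np.percentile(F[m],[2,50,98],axis=0) if m.sum() else 0)
u,v=proj(f,[*(O-.06*EX+.08*EY),.03]);u,v=int(u),int(v);print(u,v)
cv2.imwrite('pics/s2.png',cv2.resize(f['color'][max(v-80,0):v+80,max(u-100,0):u+100],None,fx=3,fy=3))
```

```text
t 16.67 F [-0.2412  0.0716  0.0206] pin [-0.1112  0.0801  0.0276] force F [-0.25 -0.63 -1.27] gap 22.3 trq [ 0.01 -0.03 -0.01]
241 [[-0.1326  0.0625  0.0163]
 [-0.085   0.0766  0.0303]
 [-0.045   0.0954  0.0402]]
361 238
```

View pics/s2.png

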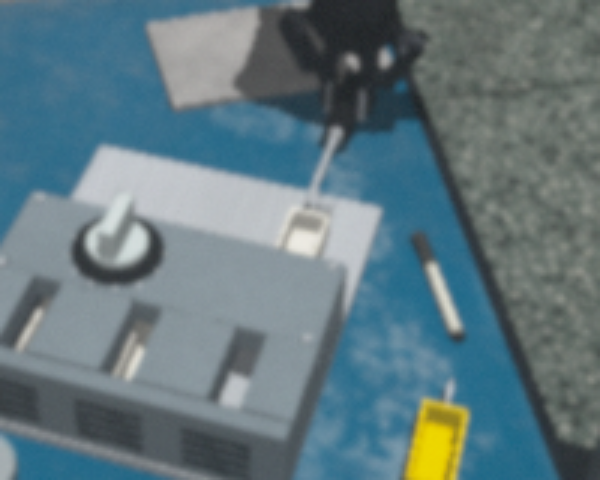

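Boat a is out on the apron (crop 305,230), still on the hook. I'll unhook it, slide over to bore b and enter.

Call:
jog_arm(commands=[[[0.015,-0.0002,0.003,0,0,0,0],[0.015,-0.0004,0.006,0,0,0,0],[0.015,-0.0004,0.006,0,0,0,0],[0.015,0.0036,0.0062,0,0,0,0],[0.015,0.0076,0.0065,0,0,0,0],[0.015,0.0116,0.0067,0,0,0,0],[0.015,0.0156,0.007,0,0,0,0],[0.015,0.0206,0.0072,0,0,0,0],[0.015,0.0276,0.0076,0,0,0,0],[0.015,0.0396,0.0083,0,0,0,0],[0.015,0.0546,0.0092,0,0,0,0],[0.015,0.0746,0.0104,0,0,0,0],[0.015,0.0896,0.0113,0,0,0,0],[0.015,0.0995,0.0119,0,0,0,0],[0.015,0.0995,0.0119,0,0,0,0],[0.015,0.0995,0.0119,0,0,0,0]]])

```text
t: 18.05
tcp_pos: [0.505, 0.1202, 0.0204]
eef_rot: [[-0.002, 0.998, 0.057], [-0.0, 0.057, -0.998], [-1.0, -0.002, -0.0]]
wrist_force: [-0.5, -0.7, -1.0]
finger_gap: 0.268
```

Run:
```python
from h import *
np.set_printoptions(precision=4,suppress=True)
st()
F=furn(pts(grab('side')));m=(F[...,0]<-.0)&(F[...,0]>-.16)&(F[...,1]>.05)&(F[...,1]<.11)&(F[...,2]>.016)&(F[...,2]<.042)
print(m.sum(),np.percentile(F[m],[2,50,98],axis=0) if m.sum() else 0)
```

```text
t 18.05 F [-0.2347 -0.0287  0.0204] pin [-0.1047 -0.0202  0.0274] force F [-0.66  0.5  -0.96] gap 22.9 trq [ 0.    0.03 -0.  ]
213 [[-0.1139  0.0621  0.0162]
 [-0.0814  0.0776  0.0301]
 [-0.0452  0.0959  0.0412]]
```

Call:
jog_arm(commands=[[[0.015,-0.0006,0.01,0,0,0,0],[0.015,-0.0015,0.025,0,0,0,0],[0.015,-0.0024,0.04,0,0,0,0],[0.015,-0.0033,0.055,0,0,0,0],[0.015,-0.0042,0.07,0,0,0,0],[0.015,-0.0051,0.085,0,0,0,0],[0.015,-0.0059,0.1,0,0,0,0],[0.015,-0.0066,0.11,0,0,0,0],[0.015,-0.0071,0.12,0,0,0,0],[0.015,-0.0077,0.13,0,0,0,0],[0.015,-0.0083,0.14,0,0,0,0],[0.015,-0.0087,0.147,0,0,0,0],[0.015,-0.009,0.1515,0,0,0,0],[0.015,-0.009,0.1515,0,0,0,0],[0.015,-0.009,0.1515,0,0,0,0]]])

```text
t: 19.35
tcp_pos: [0.4957, 0.2718, 0.0206]
eef_rot: [[-0.002, 0.998, 0.057], [-0.0, 0.057, -0.998], [-1.0, -0.002, 0.0]]
wrist_force: [-0.8, -0.3, -0.6]
finger_gap: 0.265
```

```bash
python3 -c "
from h import *
st()"
```

```text
t 19.35 F [-0.0829 -0.0284  0.0206] pin [ 0.0471 -0.0199  0.0276] force F [-0.29  0.79 -0.63] gap 22.6 trq [-0.03  0.    0.01]
```

Call:
jog_arm(commands=[[[0.015,-0.005,-0.0003,0,0,0,0],[0.015,-0.009,-0.0005,0,0,0,0],[0.015,-0.0135,-0.0008,0,0,0,0],[0.015,-0.018,-0.0011,0,0,0,0],[0.015,-0.018,-0.0011,0,0,0,0],[0.015,-0.018,-0.0011,0,0,0,0],[0.015,-0.018,-0.0011,0,0,0,0]]])

```text
t: 19.93
tcp_pos: [0.4778, 0.2707, 0.0208]
eef_rot: [[-0.001, 0.998, 0.057], [0.0, 0.057, -0.998], [-1.0, -0.001, -0.0]]
wrist_force: [-0.3, -0.2, -1.8]
finger_gap: 0.265
```

Call:
jog_arm(commands=[[[0.015,0.0001,-0.002,0,0,0,0],[0.015,0.0003,-0.005,0,0,0,0],[0.015,0.0005,-0.008,0,0,0,0],[0.015,0.0007,-0.012,0,0,0,0],[0.015,0.001,-0.016,0,0,0,0],[0.015,0.0012,-0.02,0,0,0,0],[0.015,0.0015,-0.025,0,0,0,0],[0.015,0.0018,-0.03,0,0,0,0],[0.015,0.0021,-0.035,0,0,0,0],[0.015,0.0024,-0.04,0,0,0,0],[0.015,0.0027,-0.046,0,0,0,0],[0.015,0.0031,-0.052,0,0,0,0],[0.015,0.0034,-0.058,0,0,0,0],[0.015,0.0038,-0.064,0,0,0,0],[0.015,0.0042,-0.07,0,0,0,0],[0.015,0.0045,-0.076,0,0,0,0],[0.015,0.0049,-0.082,0,0,0,0],[0.015,0.0052,-0.088,0,0,0,0],[0.015,0.0055,-0.093,0,0,0,0],[0.015,0.0057,-0.096,0,0,0,0]]])

```text
t: 21.6
tcp_pos: [0.4834, 0.174, 0.0206]
eef_rot: [[-0.002, 0.998, 0.057], [-0.0, 0.057, -0.998], [-1.0, -0.002, -0.0]]
wrist_force: [-0.0, 0.7, -1.1]
finger_gap: 0.265
```

Call:
jog_arm(commands=[[[0.015,0.0003,-0.005,0,0,0,0],[0.015,0.0006,-0.011,0,0,0,0],[0.015,0.001,-0.017,0,0,0,0],[0.015,0.0014,-0.023,0,0,0,0],[0.015,0.0017,-0.029,0,0,0,0],[0.015,0.0021,-0.035,0,0,0,0],[0.015,0.0024,-0.041,0,0,0,0],[0.015,0.0028,-0.047,0,0,0,0],[0.015,0.0032,-0.053,0,0,0,0],[0.015,0.0035,-0.058,0,0,0,0],[0.015,0.0037,-0.062,0,0,0,0],[0.015,0.0037,-0.062,0,0,0,0],[0.015,0.0037,-0.062,0,0,0,0]]])

```text
t: 22.68
tcp_pos: [0.4872, 0.1124, 0.0207]
eef_rot: [[-0.002, 0.998, 0.056], [-0.0, 0.056, -0.998], [-1.0, -0.002, -0.0]]
wrist_force: [-1.1, -0.1, -0.9]
finger_gap: 0.263
```

```bash
cat >> h.py <<'E'
def apron():
    F=furn(pts(grab('side')))
    for n,y in(("a",.08),("b",0),("c",-.08)):
        m=(F[...,0]<-.0)&(F[...,0]>-.16)&(abs(F[...,1]-y)<.03)&(F[...,2]>.017)&(F[...,2]<.042)
        print(n,m.sum(),np.percentile(F[m],[2,50,98],axis=0).round(4).tolist() if m.sum() else 0)
E
python3 -c "
from h import *
st();apron()"
```

```text
t 22.68 F [-0.2414 -0.0104  0.0207] pin [-0.1114 -0.0019  0.0277] force F [-0.01  1.14 -0.9 ] gap 22.5 trq [-0.01 -0.02 -0.01]
a 191 [[-0.1142, 0.0623, 0.0174], [-0.0833, 0.0774, 0.0326], [-0.0451, 0.0954, 0.0412]]
b 238 [[-0.1504, -0.0176, 0.0171], [-0.0855, -0.0054, 0.0309], [-0.0458, 0.0157, 0.0409]]
c 4 [[-0.1232, -0.1077, 0.0172], [-0.0733, -0.0937, 0.0184], [-0.069, -0.0682, 0.0193]]
```

Call:
jog_arm(commands=[[[0.015,-0.0002,0.003,0,0,0,0],[0.015,-0.0004,0.006,0,0,0,0],[0.015,-0.0004,0.006,0,0,0,0],[0.015,0.0036,0.0062,0,0,0,0],[0.015,0.0076,0.0065,0,0,0,0],[0.015,0.0116,0.0067,0,0,0,0],[0.015,0.0156,0.007,0,0,0,0],[0.015,0.0206,0.0072,0,0,0,0],[0.015,0.0276,0.0076,0,0,0,0],[0.015,0.0396,0.0083,0,0,0,0],[0.015,0.0546,0.0092,0,0,0,0],[0.015,0.0746,0.0104,0,0,0,0],[0.015,0.0876,0.0113,0,0,0,0],[0.015,0.0935,0.0117,0,0,0,0],[0.015,0.0935,0.0117,0,0,0,0],[0.015,0.0935,0.0117,0,0,0,0]]])

```text
t: 24.07
tcp_pos: [0.5803, 0.1243, 0.0202]
eef_rot: [[-0.003, 0.998, 0.057], [-0.0, 0.057, -0.998], [-1.0, -0.003, -0.0]]
wrist_force: [-0.3, 0.2, -1.7]
finger_gap: 0.265
```

```bash
python3 -c "
from h import *
st();apron()"
```

```text
t 24.07 F [-0.2351 -0.1041  0.0202] pin [-0.1051 -0.0956  0.0272] force F [ 0.19  0.28 -1.74] gap 22.6 trq [ 0.03 -0.05 -0.02]
a 189 [[-0.1135, 0.0626, 0.0173], [-0.0834, 0.0785, 0.032], [-0.0449, 0.0954, 0.0406]]
b 194 [[-0.1149, -0.0179, 0.0173], [-0.082, -0.0028, 0.0324], [-0.045, 0.0159, 0.0404]]
c 54 [[-0.157, -0.1067, 0.0178], [-0.1173, -0.1019, 0.0294], [-0.1009, -0.0732, 0.0338]]
```

Call:
jog_arm(commands=[[[0.015,-0.0006,0.01,0,0,0,0],[0.015,-0.0015,0.025,0,0,0,0],[0.015,-0.0024,0.04,0,0,0,0],[0.015,-0.0033,0.055,0,0,0,0],[0.015,-0.0042,0.07,0,0,0,0],[0.015,-0.0051,0.085,0,0,0,0],[0.015,-0.0059,0.1,0,0,0,0],[0.015,-0.0066,0.11,0,0,0,0],[0.015,-0.0071,0.12,0,0,0,0],[0.015,-0.0077,0.13,0,0,0,0],[0.015,-0.0083,0.14,0,0,0,0],[0.015,-0.0087,0.147,0,0,0,0],[0.015,-0.0087,0.147,0,0,0,0],[0.015,-0.0087,0.147,0,0,0,0]]])

```text
t: 25.28
tcp_pos: [0.5719, 0.2716, 0.0206]
eef_rot: [[-0.002, 0.998, 0.057], [-0.0, 0.057, -0.998], [-1.0, -0.002, 0.0]]
wrist_force: [0.2, -0.3, -1.4]
finger_gap: 0.265
```

```bash
python3 -c "
from h import *
st()"
```

```text
t 25.28 F [-0.0876 -0.1045  0.0206] pin [ 0.0424 -0.096   0.0276] force F [-0.35 -0.16 -1.43] gap 22.7 trq [-0.02  0.06  0.01]
```

Call:
jog_arm(commands=[[[0.015,-0.005,-0.0003,0,0,0,0],[0.015,-0.009,-0.0005,0,0,0,0],[0.015,-0.0135,-0.0008,0,0,0,0],[0.015,-0.018,-0.0011,0,0,0,0],[0.015,-0.018,-0.0011,0,0,0,0],[0.015,-0.018,-0.0011,0,0,0,0],[0.015,-0.018,-0.0011,0,0,0,0]]])

```text
t: 25.87
tcp_pos: [0.554, 0.2703, 0.0208]
eef_rot: [[-0.001, 0.998, 0.057], [0.0, 0.057, -0.998], [-1.0, -0.001, -0.0]]
wrist_force: [-0.3, -0.1, -1.1]
finger_gap: 0.263
```

Call:
jog_arm(commands=[[[0.015,0.0001,-0.002,0,0,0,0],[0.015,0.0003,-0.005,0,0,0,0],[0.015,0.0005,-0.008,0,0,0,0],[0.015,0.0007,-0.012,0,0,0,0],[0.015,0.001,-0.016,0,0,0,0],[0.015,0.0012,-0.02,0,0,0,0],[0.015,0.0015,-0.025,0,0,0,0],[0.015,0.0018,-0.03,0,0,0,0],[0.015,0.0021,-0.035,0,0,0,0],[0.015,0.0024,-0.04,0,0,0,0],[0.015,0.0027,-0.046,0,0,0,0],[0.015,0.0031,-0.052,0,0,0,0],[0.015,0.0034,-0.058,0,0,0,0],[0.015,0.0038,-0.064,0,0,0,0],[0.015,0.0042,-0.07,0,0,0,0],[0.015,0.0045,-0.076,0,0,0,0],[0.015,0.0049,-0.082,0,0,0,0],[0.015,0.0052,-0.088,0,0,0,0],[0.015,0.0055,-0.093,0,0,0,0],[0.015,0.0057,-0.096,0,0,0,0]]])

```text
t: 27.53
tcp_pos: [0.5597, 0.1736, 0.0207]
eef_rot: [[-0.002, 0.998, 0.057], [-0.0, 0.057, -0.998], [-1.0, -0.002, -0.0]]
wrist_force: [0.6, 1.4, -1.3]
finger_gap: 0.262
```

Call:
jog_arm(commands=[[[0.015,0.0003,-0.005,0,0,0,0],[0.015,0.0006,-0.011,0,0,0,0],[0.015,0.001,-0.017,0,0,0,0],[0.015,0.0014,-0.023,0,0,0,0],[0.015,0.0017,-0.029,0,0,0,0],[0.015,0.0021,-0.035,0,0,0,0],[0.015,0.0024,-0.041,0,0,0,0],[0.015,0.0028,-0.047,0,0,0,0],[0.015,0.0032,-0.053,0,0,0,0],[0.015,0.0034,-0.058,0,0,0,0],[0.015,0.0034,-0.058,0,0,0,0],[0.015,0.0034,-0.058,0,0,0,0]]])

```text
t: 28.53
tcp_pos: [0.5631, 0.1159, 0.0207]
eef_rot: [[-0.002, 0.998, 0.056], [-0.0, 0.056, -0.998], [-1.0, -0.002, -0.0]]
wrist_force: [-0.1, 0.2, -0.8]
finger_gap: 0.271
```

```bash
python3 -c "
from h import *
st();apron()"
```

```text
t 28.53 F [-0.2424 -0.0864  0.0207] pin [-0.1124 -0.0779  0.0277] force F [ 0.24  0.04 -0.84] gap 23.1 trq [0.06 0.03 0.02]
a 189 [[-0.1167, 0.0625, 0.0173], [-0.0845, 0.0783, 0.0321], [-0.0446, 0.0954, 0.0415]]
b 196 [[-0.1153, -0.0178, 0.0174], [-0.0825, -0.0024, 0.0324], [-0.0461, 0.0156, 0.0409]]
c 221 [[-0.1526, -0.0939, 0.0181], [-0.0878, -0.0795, 0.0311], [-0.0468, -0.0591, 0.0411]]
```

All three boats are out. I'll unhook c and lay the hook back where it came from.

Call:
jog_arm(commands=[[[0.015,-0.0002,0.003,0,0,0,0],[0.015,-0.0004,0.006,0,0,0,0],[0.015,-0.0004,0.006,0,0,0,0],[0.015,0.0036,0.0062,0,0,0,0],[0.015,0.0076,0.0065,0,0,0,0],[0.015,0.0116,0.0067,0,0,0,0],[0.015,0.0156,0.007,0,0,0,0],[0.015,0.0206,0.0072,0,0,0,0],[0.015,0.0276,0.0076,0,0,0,0],[0.015,0.0356,0.0083,0,0,0,0],[0.015,0.0356,0.0083,0,0,0,0],[0.015,0.0356,0.0083,0.03,0,0,0],[0.015,0.0356,0.0083,0.06,0,0,0],[0.015,0.06,0.005,0.06,0,0,-5],[0.015,0.08,0.003,0.06,0,0,-10],[0.015,0.0913,0.0027,0.06,0,0,-16],[0.015,0.0913,0.0027,0.06,0,0,-19.4],[0.015,0.0913,0.0027,0.06,0,0,-19.4],[0.015,0.0913,0.0027,0.06,0,0,-19.4]]])

```text
t: 30.17
tcp_pos: [0.6541, 0.119, 0.0802]
eef_rot: [[-0.002, 0.961, -0.276], [0.001, -0.276, -0.961], [-1.0, -0.002, 0.0]]
wrist_force: [-0.0, 0.3, -2.5]
finger_gap: 0.267
```

Call:
jog_arm(commands=[[[0.015,0,0,-0.02,0,0,0],[0.015,0,0,-0.04,0,0,0],[0.015,0,0,-0.055,0,0,0],[0.015,0,0,-0.066,0,0,0],[0.015,0,0,-0.072,0,0,0],[0.015,0,0,-0.075,0,0,0],[0.015,0,0,-0.075,0,0,0],[0.015,0,0,-0.075,0,0,0]]])

```text
t: 30.83
tcp_pos: [0.6549, 0.1191, 0.0065]
eef_rot: [[-0.0, 0.961, -0.278], [0.001, -0.278, -0.961], [-1.0, -0.0, -0.001]]
wrist_force: [0.7, -0.7, -1.7]
finger_gap: 0.266
```

Call:
jog_arm(commands=[[[0.015,0,0,-0.0022,0,0,0],[0.015,0,0,-0.0022,0,0,0],[0.015,0,0,-0.0022,0,0,0],[0.05,0,0,-0.0022,0,0,0],[0.05,0,0,-0.0022,0,0,0],[0.05,0,0,-0.0022,0,0,0],[0.05,0,0,0.0,0,0,0],[0.05,0,0,0.02,0,0,0],[0.05,0,0,0.06,0,0,0],[0.05,0,0,0.1,0,0,0],[0.05,0,0,0.14,0,0,0],[0.05,0,0,0.18,0,0,0],[0.05,0,0,0.21,0,0,0]]])

```text
t: 31.92
tcp_pos: [0.6552, 0.1192, 0.2205]
eef_rot: [[0.003, 0.961, -0.278], [0.001, -0.278, -0.961], [-1.0, 0.002, -0.002]]
wrist_force: [0.4, 0.1, 0.1]
finger_gap: 0.589
```

Call:
jog_arm(commands=[[[0.05,-0.18,0.15,0.03,0,0,19.4],[0.05,-0.18,0.15,0.03,0,0,19.4],[0.05,-0.18,0.15,0.03,0,0,19.4],[0.05,-0.18,0.15,0.03,0,0,19.4],[0.05,-0.18,0.15,0.03,0,0,19.4],[0.05,-0.18,0.15,0.03,0,0,19.4],[0.05,-0.18,0.15,0.03,0,0,19.4],[0.05,-0.18,0.15,0.03,0,0,19.4],[0.05,-0.18,0.15,0.03,0,0,19.4],[0.05,-0.18,0.15,0.03,0,0,19.4]]])

```text
t: 32.75
tcp_pos: [0.475, 0.2683, 0.2455]
eef_rot: [[-0.002, 0.998, 0.056], [-0.0, 0.056, -0.998], [-1.0, -0.002, 0.0]]
wrist_force: [-0.3, -0.8, -0.3]
finger_gap: 0.582
```

```bash
cat >> h.py <<'E'
def boats(f):
    w=pts(f);F=furn(w);z=w[...,2]
    for n,y in(("a",.08),("b",0),("c",-.08)):
        m=(abs(F[...,1]-y)<.032)&(F[...,0]<-.004)&(F[...,0]>-.15)&(z>.034)&(z<.043)
        k,l,s,_=cv2.connectedComponentsWithStats(m.astype(np.uint8));
        if k<2: print(n,"none");continue
        i=1+np.argmax(s[1:,4]);p=w[l==i]
        r=cv2.minAreaRect((p[:,:2]*1000).astype(np.float32));print(n,len(p),r,"px",s[i,:4],furn(np.array([r[0][0]/1000,r[0][1]/1000,0])).round(4))
E
python3 - <<'E'
from h import *
np.set_printoptions(precision=4,suppress=True)
f=grab("wrist");cv2.imwrite("pics/w6.png",f["color"]);boats(f)
s=arm.observe();print(s["tcp_pos"],turn(3.4))
w=pts(grab("side"))
m=(w[...,2]>.010)&(w[...,2]<.03)&(w[...,0]>.60)&(w[...,0]<.72)&(w[...,1]>.07)&(w[...,1]<.27)
k,l,st_,_=cv2.connectedComponentsWithStats(m.astype(np.uint8));p=w[l==1+np.argmax(st_[1:,4])];print("hook",cv2.minAreaRect((p[:,:2]*1000).astype(np.float32)))
E
```

```text
a 884 ((386.8903503417969, 294.24169921875), (34.34463882446289, 71.05853271484375), 3.565018653869629) px [214 106  40  72] [-0.054   0.0789  0.    ]
b 809 ((466.7574768066406, 297.7210693359375), (33.813087463378906, 71.16490173339844), 3.5182113647460938) px [296 107  35  72] [-0.0552 -0.0011  0.    ]
c 876 ((542.1966552734375, 300.9656066894531), (34.273048400878906, 71.06007385253906), 3.2095344066619873) px [370 108  38  72] [-0.0565 -0.0766  0.    ]
[0.475  0.2681 0.2453] [ 0.0241 -0.1092  0.2159]
hook ((664.7464599609375, 165.3143310546875), (174.65914916992188, 30.390247344970703), 77.23263549804688)
```

View pics/w6.png

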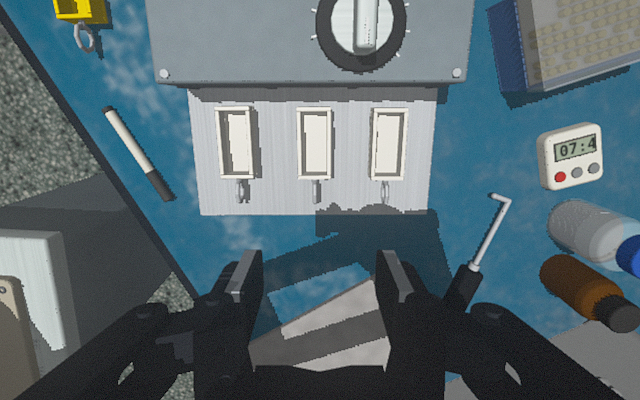

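The view shows all three boats on the apron at (235,145), (314,145) and (388,145), and the hook flat at (485,240). I'll grip c across its walls at 25 N.

Call:
jog_arm(commands=[[[0.05,0.035,0.018,-0.03,0,0,0],[0.05,0.0672,0.0329,-0.06,0,0,0.2],[0.05,0.0672,0.0329,-0.1,0,0,0.2],[0.05,0.0672,0.0329,-0.14,0,0,0.2],[0.05,0.0672,0.0329,-0.165,0,0,0.2],[0.05,0.0672,0.0329,-0.165,0,0,0.2],[0.05,0.0672,0.0329,-0.165,0,0,0.2],[0.05,0.0672,0.0329,-0.165,0,0,0.2]]], grip_force=25)

```text
t: 33.52
tcp_pos: [0.543, 0.3019, 0.0828]
eef_rot: [[0.001, 0.998, 0.06], [0.001, 0.06, -0.998], [-1.0, 0.001, -0.001]]
wrist_force: [0.5, 0.1, 0.2]
finger_gap: 0.583
```

Call:
jog_arm(commands=[[[0.05,-0.0008,-0.0009,-0.03,0,0,0],[0.05,-0.0008,-0.0009,-0.05,0,0,0],[0.05,-0.0008,-0.0009,-0.06,0,0,0],[0.05,-0.0008,-0.0009,-0.0645,0,0,0],[0.05,-0.0008,-0.0009,-0.0645,0,0,0],[0.05,-0.0008,-0.0009,-0.0645,0,0,0],[0.03,-0.0008,-0.0009,-0.0645,0,0,0],[0.03,-0.0008,-0.0009,-0.0645,0,0,0],[0.03,-0.0008,-0.0009,-0.0645,0,0,0],[0.03,-0.0008,-0.0009,-0.0645,0,0,0],[0.03,-0.0008,-0.0009,-0.0645,0,0,0],[0.03,-0.0008,-0.0009,-0.0645,0,0,0]]], grip_force=25)

```text
t: 34.52
tcp_pos: [0.5423, 0.3018, 0.0185]
eef_rot: [[0.002, 0.998, 0.061], [0.001, 0.061, -0.998], [-1.0, 0.002, -0.001]]
wrist_force: [0.6, 0.8, 6.6]
finger_gap: 0.395
```

Call:
jog_arm(commands=[[[0.03,0,0,0.005,0,0,0],[0.03,0,0,0.02,0,0,0],[0.03,0,0,0.045,0,0,0],[0.03,0,-0.02,0.06,0,0,3],[0.03,0.003,-0.045,0.06,0,0,8],[0.03,0.008,-0.075,0.06,0,0,13],[0.03,0.012,-0.105,0.06,0,0,18],[0.03,0.016,-0.135,0.06,0,0,23],[0.03,0.019,-0.165,0.06,0,0,28],[0.03,0.022,-0.195,0.06,0,0,31.8],[0.03,0.025,-0.215,0.06,0,0,31.8],[0.03,0.0263,-0.2293,0.06,0,0,31.8],[0.03,0.0263,-0.2293,0.055,0,0,31.8],[0.03,0.0263,-0.2293,0.035,0,0,31.8],[0.03,0.0263,-0.2293,0.018,0,0,31.8],[0.03,0.0263,-0.2293,0.008,0,0,31.8],[0.03,0.0263,-0.2293,0.008,0,0,31.8],[0.03,0.0263,-0.2293,0.008,0,0,31.8]]])

```text
t: 36.02
tcp_pos: [0.5662, 0.0722, 0.0236]
eef_rot: [[-0.003, 0.816, 0.578], [-0.001, 0.578, -0.816], [-1.0, -0.003, -0.001]]
wrist_force: [1.1, -0.1, -1.6]
finger_gap: 0.393
```

Run:
```python
from h import *
np.set_printoptions(precision=4,suppress=True)
st()
f=grab("side");w=pts(f);z=w[...,2]
m=(z>.005)&(z<.016)&(w[...,0]>.36)&(w[...,0]<.66)&(w[...,1]>-.11)&(w[...,1]<.17)
k,l,s,_=cv2.connectedComponentsWithStats(m.astype(np.uint8));p=w[l==1+np.argmax(s[1:,4])]
r=cv2.minAreaRect((p[:,:2]*1000).astype(np.float32));print("board",r,cv2.boxPoints(r))
u,v=map(int,proj(f,[.5685,.0717,.03]));print(u,v)
cv2.imwrite('pics/s3.png',cv2.resize(f['color'][v-70:v+70,u-100:u+100],None,fx=3,fy=3))
```

```text
t 36.02 F [-0.2862 -0.087   0.0236] pin [-0.1562 -0.0785  0.0306] force F [-0.16 -1.06 -1.61] gap 33.6 trq [ 0.02  0.04 -0.02]
board ((507.6741943359375, 30.85003662109375), (221.26226806640625, 136.09857177734375), 35.550785064697266) [[378.0991  21.8913]
 [457.2301 -88.8385]
 [637.2493  39.8087]
 [558.1183 150.5386]]
325 170
```

View pics/s3.png

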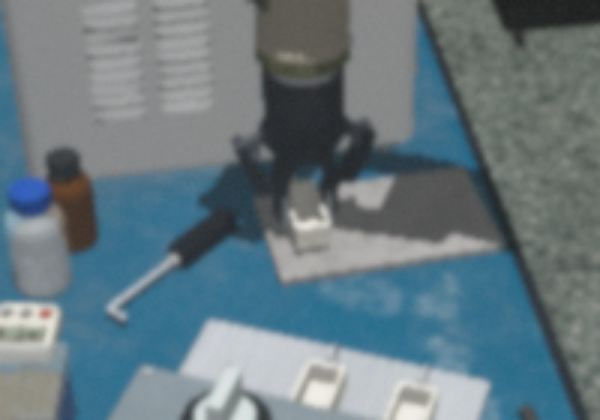

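The boat is over the board's left part and upright. I'll lower it the last 6.5 mm, release and retreat.

Call:
jog_arm(commands=[[[0.03,0,0,-0.003,0,0,0],[0.03,0,0,-0.005,0,0,0],[0.03,0,0,-0.0062,0,0,0],[0.03,0,0,-0.0066,0,0,0],[0.03,0,0,-0.0066,0,0,0],[0.03,0,0,-0.0066,0,0,0],[0.04,0,0,-0.0066,0,0,0],[0.05,0,0,-0.0066,0,0,0],[0.05,0,0,-0.0066,0,0,0],[0.05,0,0,-0.004,0,0,0],[0.05,0,0,0.02,0,0,0],[0.05,0,0,0.06,0,0,0],[0.05,0,0,0.09,0,0,0],[0.05,0,0,0.12,0,0,0],[0.05,0,0,0.12,0,0,0]]])

```text
t: 37.32
tcp_pos: [0.5713, 0.0719, 0.1525]
eef_rot: [[0.01, 0.816, 0.577], [-0.0, 0.577, -0.816], [-1.0, 0.008, 0.006]]
wrist_force: [0.8, 0.2, 0.6]
finger_gap: 0.583
```

Call:
jog_arm(commands=[[[0.05,-0.015,0.035,0,0,0,-5],[0.05,-0.03,0.07,0,0,0,-10],[0.05,-0.045,0.105,0,0,0,-16],[0.05,-0.06,0.14,0,0,0,-22],[0.05,-0.08,0.175,0,0,0,-28],[0.05,-0.095,0.21,0,0,0,-31.8],[0.05,-0.1,0.2255,0,0,0,-31.8],[0.05,-0.1,0.2255,-0.03,0,0,-31.8],[0.05,-0.1,0.2255,-0.06,0,0,-31.8],[0.05,-0.1,0.2255,-0.06,0,0,-31.8],[0.05,-0.1,0.2255,-0.06,0,0,-31.8],[0.05,-0.1,0.2255,-0.06,0,0,-31.8]]])

```text
t: 38.32
tcp_pos: [0.4676, 0.2973, 0.0854]
eef_rot: [[-0.001, 0.998, 0.06], [0.0, 0.06, -0.998], [-1.0, -0.001, -0.0]]
wrist_force: [0.1, -0.1, -0.1]
finger_gap: 0.586
```

```bash
cat >> h.py <<'E'
def bd(f=None):
    f=f or grab("side");w=pts(f);z=w[...,2]
    X=w[...,:2]-[.5077,.0305];c,s=np.cos(np.radians(35.4)),np.sin(np.radians(35.4))
    L=X[...,0]*c+X[...,1]*s;S=-X[...,0]*s+X[...,1]*c
    m=(abs(L)<.12)&(abs(S)<.075)&(z>.02)&(z<.05)
    k,l,t,_=cv2.connectedComponentsWithStats(m.astype(np.uint8))
    for i in range(1,k):
        if t[i,4]<25: continue
        q=l==i;r=cv2.minAreaRect((w[q][:,:2]*1000).astype(np.float32));print("onboard n",t[i,4],"long",np.round([L[q].min(),L[q].max()],3),"short",np.round([S[q].min(),S[q].max()],3),"z98 %.4f"%np.percentile(z[q],95),np.round(r[0],0),np.round(r[1],0),round(r[2],1))
E
python3 - <<'E'
from h import *
f=grab("side");bd(f);apron()
s=arm.observe();print(s["tcp_pos"],turn(3.5))
w=pts(f)
m=(w[...,2]>.010)&(w[...,2]<.03)&(w[...,0]>.60)&(w[...,0]<.72)&(w[...,1]>.07)&(w[...,1]<.27)
k,l,t,_=cv2.connectedComponentsWithStats(m.astype(np.uint8));p=w[l==1+np.argmax(t[1:,4])];print("hook",cv2.minAreaRect((p[:,:2]*1000).astype(np.float32)))
E
```

```text
a 188 [[-0.1135, 0.0623, 0.0174], [-0.0836, 0.0778, 0.0326], [-0.0455, 0.0955, 0.0409]]
b 191 [[-0.1159, -0.018, 0.0173], [-0.0831, -0.0023, 0.0328], [-0.0441, 0.0159, 0.0411]]
c 1 [[-0.0608, -0.061, 0.0176], [-0.0608, -0.061, 0.0176], [-0.0608, -0.061, 0.0176]]
[0.46861347 0.29763653 0.08654035] [-0.09128443  0.08526403  0.07327204]
hook ((665.2603149414062, 166.01644897460938), (174.89520263671875, 29.49958038330078), 76.09321594238281)
```

Call:
jog_arm(commands=[[[0.05,-0.001,0,-0.03,0,0,0],[0.05,-0.001,0,-0.05,0,0,0],[0.05,-0.001,0,-0.062,0,0,0],[0.05,-0.001,0,-0.067,0,0,0],[0.05,-0.001,0,-0.067,0,0,0],[0.05,-0.001,0,-0.067,0,0,0],[0.03,-0.001,0,-0.067,0,0,0],[0.03,-0.001,0,-0.067,0,0,0],[0.03,-0.001,0,-0.067,0,0,0],[0.03,-0.001,0,-0.067,0,0,0],[0.03,-0.001,0,-0.067,0,0,0],[0.03,-0.001,0,-0.067,0,0,0]]], grip_force=25)

```text
t: 39.42
tcp_pos: [0.4674, 0.2979, 0.019]
eef_rot: [[0.001, 0.998, 0.06], [0.001, 0.06, -0.998], [-1.0, 0.001, -0.001]]
wrist_force: [0.3, -0.9, 6.0]
finger_gap: 0.39
```

Call:
jog_arm(commands=[[[0.03,0,0,0.005,0,0,0],[0.03,0,0,0.02,0,0,0],[0.03,0,0,0.045,0,0,0],[0.03,0.002,-0.02,0.07,0,0,3],[0.03,0.006,-0.045,0.075,0,0,8],[0.03,0.012,-0.075,0.075,0,0,13],[0.03,0.018,-0.105,0.075,0,0,18],[0.03,0.024,-0.135,0.075,0,0,23],[0.03,0.03,-0.165,0.075,0,0,28],[0.03,0.036,-0.195,0.075,0,0,31.8],[0.03,0.042,-0.225,0.075,0,0,31.8],[0.03,0.046,-0.25,0.075,0,0,31.8],[0.03,0.048,-0.2637,0.07,0,0,31.8],[0.03,0.048,-0.2637,0.055,0,0,31.8],[0.03,0.048,-0.2637,0.035,0,0,31.8],[0.03,0.048,-0.2637,0.018,0,0,31.8],[0.03,0.048,-0.2637,0.008,0,0,31.8],[0.03,0.048,-0.2637,0.008,0,0,31.8],[0.03,0.048,-0.2637,0.008,0,0,31.8]]])

```text
t: 41.0
tcp_pos: [0.5136, 0.0337, 0.0251]
eef_rot: [[-0.003, 0.816, 0.577], [-0.001, 0.577, -0.816], [-1.0, -0.002, -0.001]]
wrist_force: [0.4, 0.0, -1.0]
finger_gap: 0.391
```

Run:
```python
from h import *
st();print(arm.observe()["tcp_pos"]);bd()
```

```text
t 41.00 F [-0.3216 -0.0321  0.0251] pin [-0.1916 -0.0236  0.0321] force F [ 0.02 -0.37 -0.99] gap 33.4 trq [ 0.02  0.01 -0.02]
[0.51356219 0.03366131 0.02507733]
onboard n 197 long [0.055 0.09 ] short [-0.064  0.039] z98 0.0382 [574.  62.] [ 35. 103.] 35.0
onboard n 303 long [-0.023  0.037] short [-0.04  0.04] z98 0.0459 [514.  38.] [59. 79.] 53.8
```

Call:
jog_arm(commands=[[[0.03,0,0,-0.003,0,0,0],[0.03,0,0,-0.006,0,0,0],[0.03,0,0,-0.0072,0,0,0],[0.03,0,0,-0.0076,0,0,0],[0.03,0,0,-0.0076,0,0,0],[0.03,0,0,-0.0076,0,0,0],[0.04,0,0,-0.0076,0,0,0],[0.05,0,0,-0.0076,0,0,0],[0.05,0,0,-0.0076,0,0,0],[0.05,0,0,-0.005,0,0,0],[0.05,0,0,0.02,0,0,0],[0.05,0,0,0.06,0,0,0],[0.05,0,0,0.09,0,0,0],[0.05,0,0,0.12,0,0,0],[0.05,0,0,0.12,0,0,0],[0.05,0,0,0.12,0,0,0]]])

```text
t: 42.38
tcp_pos: [0.516, 0.0335, 0.1481]
eef_rot: [[0.004, 0.816, 0.577], [-0.001, 0.577, -0.816], [-1.0, 0.003, 0.003]]
wrist_force: [0.2, -0.3, -0.4]
finger_gap: 0.581
```

Call:
jog_arm(commands=[[[0.05,-0.015,0.035,0,0,0,-5],[0.05,-0.03,0.07,0,0,0,-10],[0.05,-0.045,0.105,0,0,0,-16],[0.05,-0.06,0.14,0,0,0,-22],[0.05,-0.08,0.175,0,0,0,-28],[0.05,-0.1,0.21,0,0,0,-31.8],[0.05,-0.12,0.24,0,0,0,-31.8],[0.05,-0.1267,0.2605,-0.03,0,0,-31.8],[0.05,-0.1267,0.2605,-0.06,0,0,-31.8],[0.05,-0.1267,0.2605,-0.06,0,0,-31.8],[0.05,-0.1267,0.2605,-0.06,0,0,-31.8],[0.05,-0.1267,0.2605,-0.06,0,0,-31.8],[0.05,-0.1267,0.2605,-0.06,0,0,-31.8]]])

```text
t: 43.47
tcp_pos: [0.3886, 0.294, 0.0868]
eef_rot: [[0.0, 0.998, 0.059], [0.001, 0.059, -0.998], [-1.0, 0.0, -0.001]]
wrist_force: [-0.6, -0.0, 0.3]
finger_gap: 0.587
```

Run:
```python
from h import *
s=arm.observe();print(s["tcp_pos"],turn(3.5));apron();bd()
```

```text
[0.38861646 0.29398865 0.08675709] [-0.06019644  0.01765234  0.10253976]
a 187 [[-0.1153, 0.0622, 0.0172], [-0.0835, 0.0787, 0.0321], [-0.0447, 0.0955, 0.0412]]
b 0 0
c 3 [[-0.1025, -0.1069, 0.0173], [-0.0884, -0.0979, 0.0176], [-0.0653, -0.0747, 0.0179]]
onboard n 80 long [0.005 0.026] short [-0.065  0.037] z98 0.0395 [532.  29.] [ 15. 103.] 22.8
onboard n 193 long [0.055 0.091] short [-0.064  0.04 ] z98 0.0389 [574.  62.] [ 36. 104.] 33.5
```

Call:
jog_arm(commands=[[[0.05,-0.0015,0,-0.03,0,0,0],[0.05,-0.0015,0,-0.05,0,0,0],[0.05,-0.0015,0,-0.062,0,0,0],[0.05,-0.0015,0,-0.068,0,0,0],[0.05,-0.0015,0,-0.068,0,0,0],[0.05,-0.0015,0,-0.068,0,0,0],[0.03,-0.0015,0,-0.068,0,0,0],[0.03,-0.0015,0,-0.068,0,0,0],[0.03,-0.0015,0,-0.068,0,0,0],[0.03,-0.0015,0,-0.068,0,0,0],[0.03,-0.0015,0,-0.068,0,0,0],[0.03,-0.0015,0,-0.068,0,0,0]]], grip_force=25)

```text
t: 44.57
tcp_pos: [0.3871, 0.2948, 0.0188]
eef_rot: [[0.001, 0.998, 0.061], [0.001, 0.061, -0.998], [-1.0, 0.001, -0.001]]
wrist_force: [0.1, -0.4, 6.9]
finger_gap: 0.393
```

Call:
jog_arm(commands=[[[0.03,0,0,0.005,0,0,0],[0.03,0,0,0.02,0,0,0],[0.03,0,0,0.045,0,0,0],[0.03,0.002,-0.02,0.07,0,0,3],[0.03,0.006,-0.05,0.08,0,0,8],[0.03,0.012,-0.082,0.08,0,0,13],[0.03,0.02,-0.115,0.08,0,0,18],[0.03,0.03,-0.148,0.08,0,0,23],[0.03,0.04,-0.181,0.08,0,0,28],[0.03,0.05,-0.215,0.08,0,0,31.8],[0.03,0.06,-0.25,0.08,0,0,31.8],[0.03,0.07,-0.28,0.08,0,0,31.8],[0.03,0.0735,-0.2985,0.075,0,0,31.8],[0.03,0.0735,-0.2985,0.055,0,0,31.8],[0.03,0.0735,-0.2985,0.035,0,0,31.8],[0.03,0.0735,-0.2985,0.018,0,0,31.8],[0.03,0.0735,-0.2985,0.008,0,0,31.8],[0.03,0.0735,-0.2985,0.008,0,0,31.8],[0.03,0.0735,-0.2985,0.008,0,0,31.8]]])

```text
t: 46.15
tcp_pos: [0.4589, -0.0043, 0.0252]
eef_rot: [[-0.002, 0.816, 0.578], [-0.001, 0.578, -0.816], [-1.0, -0.002, -0.001]]
wrist_force: [0.9, -0.3, -1.0]
finger_gap: 0.389
```

Run:
```python
from h import *
st();print(arm.observe()["tcp_pos"]);bd()
```

```text
t 46.15 F [-0.3563  0.0247  0.0252] pin [-0.2263  0.0332  0.0322] force F [-0.31 -0.87 -1.03] gap 33.2 trq [ 0.01  0.05 -0.  ]
[ 0.45892197 -0.00432242  0.02517986]
onboard n 289 long [-0.089 -0.027] short [-0.038  0.04 ] z98 0.0471 [458.   0.] [57. 77.] 53.0
onboard n 193 long [-0.01   0.026] short [-0.065  0.042] z98 0.0386 [521.  26.] [ 35. 107.] 36.1
onboard n 190 long [0.055 0.09 ] short [-0.061  0.038] z98 0.0377 [574.  63.] [35. 99.] 36.0
```

Call:
jog_arm(commands=[[[0.03,0,0,-0.003,0,0,0],[0.03,0,0,-0.006,0,0,0],[0.03,0,0,-0.0075,0,0,0],[0.03,0,0,-0.0079,0,0,0],[0.03,0,0,-0.0079,0,0,0],[0.03,0,0,-0.0079,0,0,0],[0.04,0,0,-0.0079,0,0,0],[0.05,0,0,-0.0079,0,0,0],[0.05,0,0,-0.0079,0,0,0],[0.05,0,0,-0.005,0,0,0],[0.05,0,0,0.02,0,0,0],[0.05,0,0,0.06,0,0,0],[0.05,0,0,0.09,0,0,0],[0.05,0,0,0.12,0,0,0],[0.05,-0.03,0.03,0.15,0,0,0],[0.05,-0.05,0.06,0.18,0,0,0],[0.05,-0.05,0.06,0.18,0,0,0],[0.05,-0.05,0.06,0.18,0,0,0]]])

```text
t: 47.7
tcp_pos: [0.4101, 0.0572, 0.2087]
eef_rot: [[0.005, 0.815, 0.579], [-0.0, 0.579, -0.815], [-1.0, 0.004, 0.003]]
wrist_force: [1.4, 0.5, 0.5]
finger_gap: 0.582
```

Run:
```python
from h import *
st();f=grab("side");bd(f);w=pts(f)
m=(w[...,2]>.010)&(w[...,2]<.03)&(w[...,0]>.60)&(w[...,0]<.72)&(w[...,1]>.07)&(w[...,1]<.27)
k,l,t,_=cv2.connectedComponentsWithStats(m.astype(np.uint8));p=w[l==1+np.argmax(t[1:,4])];print("hook",cv2.minAreaRect((p[:,:2]*1000).astype(np.float32)),np.percentile(p[:,2],[50,98]))
z=w[...,2];m=(z>.112)&(z<.14)&(np.hypot(w[...,0]-.4995,w[...,1]-.4)<.035);p=w[m];print("knob",cv2.minAreaRect((p[:,:2]*1000).astype(np.float32)))
cv2.imwrite('pics/s4.png',cv2.resize(f['color'][100:340,200:440],(720,720)[:2] if 0 else None,fx=2.5,fy=2.5))
```

```text
t 47.70 F [-0.2919  0.0697  0.2087] pin [-0.1619  0.0782  0.2157] force F [ 0.41 -1.44  0.53] gap 49.7 trq [-0.02 -0.06 -0.  ]
onboard n 208 long [-0.077 -0.041] short [-0.065  0.038] z98 0.0385 [468. -14.] [ 36. 104.] 35.5
onboard n 195 long [-0.01   0.025] short [-0.064  0.039] z98 0.0379 [521.  24.] [ 35. 103.] 35.7
onboard n 196 long [0.055 0.09 ] short [-0.062  0.038] z98 0.0388 [574.  63.] [ 35. 101.] 34.4
hook ((663.7117309570312, 165.00827026367188), (175.93038940429688, 27.953086853027344), 76.96344757080078) [0.01935487 0.02541348]
knob ((498.9824523925781, 401.8041687011719), (15.319527626037598, 46.161685943603516), 1.8164902925491333)
```

View pics/s4.png

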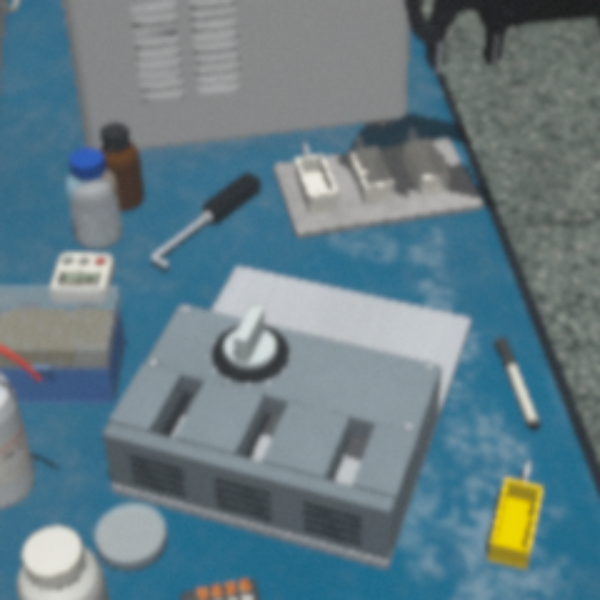

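All three boats stand on the board, the hook is flat on the bench, and the knob reads off. I'm handing in.

```bash
python3 -c "
from bench import arm
print(arm.hand_in(),arm.observe()['t'])"
```

```text
the job is handed in; nothing more can be done
the job is handed in; nothing more can be done
```

The job is done and handed in, with about 48 s of the 210 s used; no verdict was reported. I turned the knob off, then drew boats a, b and c out of their bores in that order. The hook went back flat on the bench where it came from, and the boats went onto the board with a 25 N grip.

**Last checks (cameras):**
- **Boats:** all three look upright, with rims level at about 38 mm. Along the board's long axis their centres are at about -59, +8 and +73 mm, and across it they are within a few millimetres of the centre line.
- **Hook:** it lies on the bench within about 2 mm of its starting place, off the board and apron.
- **Knob:** the last side view puts it about 1.6° from off. A closer view just after turning gave about 0.4°. Both are well under the 0.12 rad limit.
- **Robot and bystanders:** the gripper was clear of everything at the end. The bystanders look unmoved in the last picture, but I did not measure them.

**What went wrong on the way:** my first tilted look into the bores ran joint 6 to its range limit and never reached its pose. I measured the boats through the sight slots instead. I saw no sign that anything had been knocked aside.

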